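# Load the swab incubator and start the run

### The job

Put the hygiene swabs on to incubate: pull the incubator's vial tray out to its stop, push every swab in the rack fully home, cap down on the rim, in the vial whose collar has the same colour as its cap, and slide the tray fully shut again. Then set it going with the keys, one at a time: blue (programme), yellow (timer), and last green (start), which must not be pressed while the tray is open. Leave the black dish, the amber bottle and the sample jar standing where they are.

Things in the scene. Friction and masses are not known exactly. Their poses are not given: they have to be found in the camera images.
- incubator: White bench incubator, fixed to the bench; 240 deep (its x) x 280 wide (its y) x 165 mm high. Origin: centre of its underside, on the bench. Its front (-x side) looks roughly towards the robot, placed and turned a little differently each time, and carries the tray; along the front of its top run three round keys and a small display. Seated swabs clear its inside.
- tray (a joint): The incubator's pull-out vial tray: how far it is out, in m; 0 = fully shut, 0.140 = at its stop; may start a little ajar. It slides along the incubator's -x, stays where it is left, needs about 2 N. Grey front panel 262 wide, 12 thick, top edge 150 mm above the bench; five white vials in one row 45 mm apart, parallel to the panel and 70 mm behind its outer face.
- tray_handle (a point): Middle of the steel bar handle on the tray's front panel; moves with the tray. The bar is 11 mm thick and 130 mm long, parallel to the panel, 35 mm out from its face (29 mm clear gap), 135 mm above the bench and 30 mm below the incubator's top; its two stand-offs sit 55 mm either side of the middle. Axes as the incubator's.
- vial_red_mouth (a point): Centre of the mouth of the vial with the red collar; moves with the tray, 105 mm above the bench, axes as the incubator's (z up). The vial is upright, 22 mm outside (the red collar just under the rim is 24.4 mm), bore 13 mm, 76 mm deep; an aluminium block surrounds its lower half.
- vial_yellow_mouth (a point): Centre of the mouth of the vial with the yellow collar; moves with the tray, 105 mm above the bench, axes as the incubator's (z up). The vial is upright, 22 mm outside (the yellow collar just under the rim is 24.4 mm), bore 13 mm, 76 mm deep; an aluminium block surrounds its lower half.
- vial_green_mouth (a point): Centre of the mouth of the vial with the green collar; moves with the tray, 105 mm above the bench, axes as the incubator's (z up). The vial is upright, 22 mm outside (the green collar just under the rim is 24.4 mm), bore 13 mm, 76 mm deep; an aluminium block surrounds its lower half.
- vial_blue_mouth (a point): Centre of the mouth of the vial with the blue collar; moves with the tray, 105 mm above the bench, axes as the incubator's (z up). The vial is upright, 22 mm outside (the blue collar just under the rim is 24.4 mm), bore 13 mm, 76 mm deep; an aluminium block surrounds its lower half.
- vial_black_mouth (a point): Centre of the mouth of the vial with the black collar; moves with the tray, 105 mm above the bench, axes as the incubator's (z up). The vial is upright, 22 mm outside (the black collar just under the rim is 24.4 mm), bore 13 mm, 76 mm deep; an aluminium block surrounds its lower half.
- rack: White plastic swab rack, loose, about 0.6 kg, 220 long (its x) x 70 wide (its y) x 82 mm high, with five square 13.5 mm slots in its 6 mm top plate in one row along its x at -90, -45, 0, +45, +90 mm. Origin: centre of its underside. It may stand on either side of the bench.
- swab_red: Swab with a red cap, 104 mm long, 25 g; None if absent this time. Origin: tip end, on the axis; z runs tip to cap. Bud 9 mm across, round end (0-16 mm from the tip), shaft 6 mm (to 70), round red skirt 30 mm (70-76), red hexagonal grip 26 mm across flats (76-104). Starts upright, tip down in a rack slot, hanging by its skirt; fully home in a vial the skirt rests on the rim.
- swab_yellow: Swab with a yellow cap, 104 mm long, 25 g; None if absent this time. Origin: tip end, on the axis; z runs tip to cap. Bud 9 mm across, round end (0-16 mm from the tip), shaft 6 mm (to 70), round yellow skirt 30 mm (70-76), yellow hexagonal grip 26 mm across flats (76-104). Starts upright, tip down in a rack slot, hanging by its skirt; fully home in a vial the skirt rests on the rim.
- swab_green: Swab with a green cap, 104 mm long, 25 g; None if absent this time. Origin: tip end, on the axis; z runs tip to cap. Bud 9 mm across, round end (0-16 mm from the tip), shaft 6 mm (to 70), round green skirt 30 mm (70-76), green hexagonal grip 26 mm across flats (76-104). Starts upright, tip down in a rack slot, hanging by its skirt; fully home in a vial the skirt rests on the rim.
- swab_blue: Swab with a blue cap, 104 mm long, 25 g; None if absent this time. Origin: tip end, on the axis; z runs tip to cap. Bud 9 mm across, round end (0-16 mm from the tip), shaft 6 mm (to 70), round blue skirt 30 mm (70-76), blue hexagonal grip 26 mm across flats (76-104). Starts upright, tip down in a rack slot, hanging by its skirt; fully home in a vial the skirt rests on the rim.
- swab_black: Swab with a black cap, 104 mm long, 25 g; None if absent this time. Origin: tip end, on the axis; z runs tip to cap. Bud 9 mm across, round end (0-16 mm from the tip), shaft 6 mm (to 70), round black skirt 30 mm (70-76), black hexagonal grip 26 mm across flats (76-104). Starts upright, tip down in a rack slot, hanging by its skirt; fully home in a vial the skirt rests on the rim.
- key_blue (a joint): How far the blue key is pressed, in m: 0 = up, 0.006 = fully down (spring key, 1.5 N to start moving, 5 N fully down; it comes up again by itself).
- key_yellow (a joint): How far the yellow key is pressed, in m: 0 = up, 0.006 = fully down (spring key, 1.5 N to start moving, 5 N fully down; it comes up again by itself).
- key_green (a joint): How far the green key is pressed, in m: 0 = up, 0.006 = fully down (spring key, 1.5 N to start moving, 5 N fully down; it comes up again by itself).
- key_blue_top (a point): Centre of the top face of the blue key (programme), 24 mm across, on the incubator's top, pressed straight down; when up, 10 mm proud of its 40 mm round grey bezel and 187 mm above the bench. Keys 58 mm apart in a row: blue left as seen from the robot, yellow middle, green right.
- key_yellow_top (a point): Centre of the top face of the yellow key (timer), 24 mm across, on the incubator's top, pressed straight down; when up, 10 mm proud of its 40 mm round grey bezel and 187 mm above the bench. Keys 58 mm apart in a row: blue left as seen from the robot, yellow middle, green right.
- key_green_top (a point): Centre of the top face of the green key (start), 24 mm across, on the incubator's top, pressed straight down; when up, 10 mm proud of its 40 mm round grey bezel and 187 mm above the bench. Keys 58 mm apart in a row: blue left as seen from the robot, yellow middle, green right.
- dish: Black inspection dish, 124 mm across, 30 mm high; bystander. Origin: centre of its underside.
- reagent_bottle: Amber reagent bottle, 60 mm across, 150 mm high; bystander. Origin: centre of its underside.
- sample_jar: Clear sample jar, 64 mm across, 85 mm high; bystander. Origin: centre of its underside.

How it is judged (in metres and radians):
On the way, in this order (a step that is already met when the one before it is completed fails the run):
1. the vial tray is pulled out to its stop (value of joint tray above 0.132 m), for 0.2 s.
2. every swab is fully home in the vial of its colour, the tray out (z of swab_red in the frame of vial_red_mouth below -0.066 m and horizontal distance between swab_red and vial_red_mouth below 0.006 m and z of swab_yellow in the frame of vial_yellow_mouth below -0.066 m and horizontal distance between swab_yellow and vial_yellow_mouth below 0.006 m and z of swab_green in the frame of vial_green_mouth below -0.066 m and horizontal distance between swab_green and vial_green_mouth below 0.006 m and z of swab_blue in the frame of vial_blue_mouth below -0.066 m and horizontal distance between swab_blue and vial_blue_mouth below 0.006 m and z of swab_black in the frame of vial_black_mouth below -0.066 m and horizontal distance between swab_black and vial_black_mouth below 0.006 m and value of joint tray above 0.05 m), for 0.2 s.
3. the tray is slid fully shut, the swabs still home (z of swab_red in the frame of vial_red_mouth below -0.066 m and horizontal distance between swab_red and vial_red_mouth below 0.006 m and z of swab_yellow in the frame of vial_yellow_mouth below -0.066 m and horizontal distance between swab_yellow and vial_yellow_mouth below 0.006 m and z of swab_green in the frame of vial_green_mouth below -0.066 m and horizontal distance between swab_green and vial_green_mouth below 0.006 m and z of swab_blue in the frame of vial_blue_mouth below -0.066 m and horizontal distance between swab_blue and vial_blue_mouth below 0.006 m and z of swab_black in the frame of vial_black_mouth below -0.066 m and horizontal distance between swab_black and vial_black_mouth below 0.006 m and value of joint tray below 0.006 m), for 0.2 s.
4. the blue key is pressed down, alone, the tray shut (value of joint key_blue above 0.004 m and value of joint each of key_yellow, key_green below 0.0015 m and value of joint tray below 0.006 m), for 0.05 s.
5. the yellow key is pressed down, alone, the tray shut (value of joint key_yellow above 0.004 m and value of joint each of key_blue, key_green below 0.0015 m and value of joint tray below 0.006 m), for 0.05 s.
6. the green key is pressed down, alone, the tray shut (value of joint key_green above 0.004 m and value of joint each of key_blue, key_yellow below 0.0015 m and value of joint tray below 0.006 m), for 0.05 s.
At the end, for the whole second after the job is handed in: Every swab that was in the rack is in the vial with the collar of its colour, tip at least 66 mm below the mouth (70 = cap on the rim) and within 6 mm of its axis; the tray is shut to within 6 mm; all three keys are up again; the rack stands upright (all of step 3 and value of joint each of key_blue, key_yellow, key_green below 0.0015 m and angle between rack's own z axis and vertical below 0.2 rad); the robot touches nothing.
It fails at once if a bystander (dish, bottle or jar) shoved more than 4 cm (distance of any of dish, reagent_bottle, sample_jar from where it was at the start of the episode above 0.04 m).
It fails at once if a bystander tipped over (angle between any of dish, reagent_bottle, sample_jar's own z axis and vertical above 0.6 rad).
It fails at once if the green start key pressed with the tray still open (value of joint key_green above 0.004 m and value of joint tray above 0.015 m).
Of swab_red, swab_yellow, swab_green, swab_blue, swab_black only 3 to 5 are there at a start; the rules pass over those that are not, and their reading is None.
At some moment in a run one of rack may be knocked a few centimetres aside while the robot is not near it.
Once in a run the grip may slacken for a moment while it holds something.
It also fails if it takes over 210 s, if anything falls off the work surface, if the arm or the gripper's body presses on something with over 40 N, if the wrist force passes 120 N, or if a joint passes its speed limit or range.

### The arm

A 6-joint arm with a two-finger parallel gripper is mounted at the origin on the work surface. World frame = base frame: x ahead of the robot, y to its left, z up, the work surface at z = 0. Lengths are in mm, angles in rad, forces in N, time in s.
With the tool pointing down it reaches from about 350 to 925 mm from the base axis. Payload 6.4 kg.
Tool frame: the origin (TCP) lies midway between the tips of the shut fingers; the grasp point (between the pads) lies 19 mm behind it (arm.hold_point_z is the distance from the TCP to the grasp point, in mm); z points along the fingers, y is the direction in which the jaws open and shut (so a half turn about z gives the same grasp; the last joint's range is limited). The gripper opens to 85 mm and grips with 20 to 120 N. Pads are 22 mm wide; open, the fingers measure 114 mm over their backs; the gripper's body (76 mm by 85 mm) begins 54 mm behind the grasp point. The pads swing forward as they close: fully open they stand 13 mm farther back than shut.
Start: joints at [-1.461, 0.245, 1.558, -0, 1.339, -0.174], TCP at [182.008, -624.009, 231.29] pointing down, gripper open.
Joint ranges: [-3.13, 3.13], [-1.02, 2.26], [0.13, 2.54], [-0.95, 4.09], [0.21, 2.88], [-2.74, 2.74]. Speed limits (rad/s): [2.57, 2.57, 3.14, 3.14, 3.14, 3.14].

### API

Orientations are given as a rotation vector (axis times angle).
In Python, from plant import monitor, viewer, workorder, arm gives the robot as it stands. The module is installed in compiled form; this text tells all that it offers.
- The arm moves only by the tool jog_arm, never from a script. Its argument "rows" is a list of rows, each an object with "gripper": the opening, from 0 (shut) to 1 (fully open); "translation": the shift along the tool's x, y, z in mm, a list of three; "turn": the turn about the tool's z in rad. A call has 1 to 20 rows; each row is the pose to reach, as a shift and turn from the pose commanded when the call began, along the tool's axes at that moment; what a row does not reach only later rows make up. A row lasts 1/8 s, in which the tool goes at most 62.5 mm and 10.7 degrees, less where a joint would pass 70% of its speed; a pose out of reach is approached as far as the arm can. A call with a gripper value outside its range is refused whole. The fingers move at their own pace and stop on an object; the grip force is fixed at half the most. Time passes only in rows, so rows that repeat a pose let the fingers close. It gives the time, the measured TCP pose, the force and the opening at its end, in the units of the state.
- monitor.get_obs(): the state, without advancing time (a new reading comes with each control period).
- viewer.get_image(name): name is "scene" or "top"; returns (picture, depth): 480x640x3 uint8, red, green, blue; 480x640 float32, mm along the optical axis (not along the pixel's ray), 0 where there is no reading.
- viewer.calibration(name): a dict with "intrinsics" (3x3 intrinsics, pixels), "k1" (the pictures are not rectified: a ray, as slopes to the right and down, at radius r is drawn at 1 + k1 r^2 times it, then the intrinsics apply), "world_to_cam" (4x4, takes a point from world to camera coordinates). Camera axes: x right, y down, z forward; pixel columns grow to the right and rows downward; lengths in mm; the calibration is good to about 2 mm. A picture is of the moment at which its call begins. calibration takes no time and is no camera call.
- workorder.finish_job(): hands the job in, once; it reports no verdict.
The state is a dict: "clock": time; "q": joint angles; "qd": joint speeds; "joint_efforts": joint torques, N m; "position": TCP position; "eef_rot": TCP orientation; "wrist_force": force on the tool from outside, world axes, zero at the start; "moment": the same for the moment, N m; "width": opening from 0.0 (shut) to 1.0 (fully open).
Only numpy, scipy, OpenCV 4.12 (cv2) and the standard library are available. Lean on these libraries where they do the work, as an engineer would, in place of code of your own. Each camera call takes 0.05 s, during which the arm holds its last target.

## Working session

There is one attempt and no reset: what is moved stays moved. The work goes in short steps, Python scripts to look and compute and a tool call to move; the robot and the scene stay as the last step left them, time stands still between calls to the robot, and variables do not carry over. Pictures are saved under pics/ and viewed, and the job is handed in when it is done.

Besides the shell and the picture viewer there is one more tool, called after "Emit:" as name(argument=value, ...) on one line, values as JSON. jog_arm: Moves the arm, as the interface text tells. Its arguments: {"type":"object","properties":{"rows":{"type":"array","items":{"type":"object","properties":{"gripper":{"type":"number"},"translation":{"type":"array","items":{"type":"number"}},"turn":{"type":"number"}}}}},"required":["rows"]}

```bash
mkdir -p pics; cat > h.py <<'E'
import numpy as np, cv2
from plant import monitor, viewer, workorder, arm
def shot(n,tag):
    p,d=viewer.get_image(n); np.savez(f'pics/{tag}_{n}.npz',p=p,d=d); cv2.imwrite(f'pics/{tag}_{n}.png',p[:,:,::-1]); return p,d
def load(n,tag):
    z=np.load(f'pics/{tag}_{n}.npz'); return z['p'],z['d']
def ray(n,uv):
    c=viewer.calibration(n);K=np.array(c['intrinsics']);T=np.array(c['world_to_cam'])
    uv=np.atleast_2d(np.array(uv,float))
    D=np.array([c['k1'],0,0,0,0],float)
    x=cv2.undistortPointsIter(uv.reshape(-1,1,2),K,D,None,None,(3,100,1e-10)).reshape(-1,2) 
    r=np.c_[x,np.ones(len(x))]@T[:3,:3]; o=-T[:3,:3].T@T[:3,3]
    return o,r   # r has unit camera depth
def onz(n,uv,z):
    o,r=ray(n,uv); return o+r*((z-o[2])/r[:,2])[:,None]
def at(n,uv,dep):
    o,r=ray(n,uv); return o+r*np.atleast_1d(dep)[:,None]
def proj(n,X):
    c=viewer.calibration(n);K=np.array(c['intrinsics'],float);T=np.array(c['world_to_cam'],float)
    return cv2.projectPoints(np.atleast_2d(np.array(X,float)),cv2.Rodrigues(T[:3,:3])[0],T[:3,3],K,np.array([c['k1'],0,0,0,0.]))[0].reshape(-1,2)
E
python3 - <<'E'
from h import *
print(monitor.get_obs(), arm.hold_point_z)
for n in('scene','top'):
    print(viewer.calibration(n)); shot(n,'a')
E
```

```text
{'clock': 0.0, 'q': array([-1.46108204e+00,  2.45782086e-01,  1.55903336e+00, -1.27940572e-05,
        1.33867335e+00, -1.74098083e-01]), 'qd': array([-0.00100059,  0.00133358, -0.00097535, -0.00041452, -0.00101579,
       -0.00085599]), 'joint_efforts': array([ 1.90059000e-03, -4.29499340e+01, -3.26130903e+01, -4.22977024e-06,
        5.17043940e-03, -5.36289818e-06]), 'position': array([ 181.95309992, -623.43198661,  230.19037248]), 'eef_rot': array([-3.10813684e+00, -4.44053199e-01, -7.62759302e-05]), 'wrist_force': array([0.52819018, 1.01215745, 0.11758491]), 'moment': array([-0.02079401, -0.02017081, -0.03627951]), 'width': 1.002231326561549} 18.700000000000003
{'intrinsics': array([[482.60635117,   0.        , 316.53838411],
       [  0.        , 482.60635117, 245.38831998],
       [  0.        ,   0.        ,   1.        ]]), 'k1': 0.01766266476442062, 'world_to_cam': array([[-1.18244091e-01,  9.92925519e-01,  1.08281255e-02,
         5.78186565e+01],
       [ 7.11553968e-01,  9.23324613e-02, -6.96538346e-01,
        -3.37107790e+02],
       [-6.92610486e-01, -7.46567481e-02, -7.17437861e-01,
         1.65423072e+03],
       [ 0.00000000e+00,  0.00000000e+00,  0.00000000e+00,
         1.00000000e+00]])}
{'intrinsics': array([[455.458596  ,   0.        , 318.36159775],
       [  0.        , 455.458596  , 242.98904936],
       [  0.        ,   0.        ,   1.        ]]), 'k1': 0.03840482789173365, 'world_to_cam': array([[ 1.71718025e-02, -9.99851924e-01,  1.12173766e-03,
        -1.51210129e+01],
       [-9.89857005e-01, -1.71583653e-02, -1.41027306e-01,
         5.75380064e+02],
       [ 1.41025670e-01,  1.31133315e-03, -9.90005071e-01,
         1.25706574e+03],
       [ 0.00000000e+00,  0.00000000e+00,  0.00000000e+00,
         1.00000000e+00]])}
```

View pics/a_scene.png

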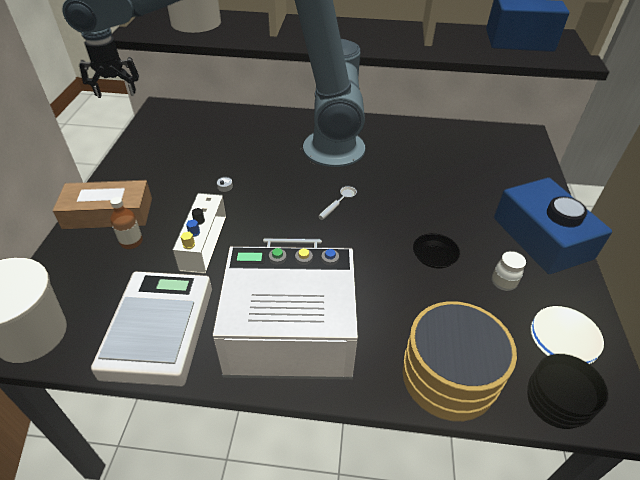

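View pics/a_top.png

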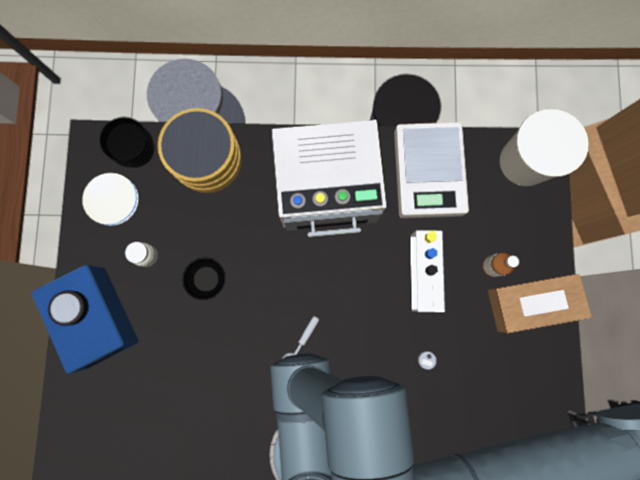

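The scene view shows the incubator at about (285,310), keys at (277..330,255) and the handle at (293,242). The rack at (200,232) holds yellow, blue and black swabs. The top view shows the keys at (297/320/342, ~198), the handle at (334,230) and the caps at (431,237), (431,253) and (431,270). Next I measure these.

```bash
cat > m.py <<'E'
from h import *
import sys
def blobs(p,roi,tests):
    hsv=cv2.cvtColor(p,cv2.COLOR_RGB2HSV); x0,y0,x1,y1=roi; out={}
    for k,(lo,hi) in tests.items():
        m=cv2.inRange(hsv,np.array(lo),np.array(hi)); mm=np.zeros_like(m); mm[y0:y1,x0:x1]=m[y0:y1,x0:x1]
        n,l,s,c=cv2.connectedComponentsWithStats(mm)
        out[k]=[(c[i].round(1).tolist(),int(s[i,4])) for i in range(1,n) if s[i,4]>12]
    return out
T={'blue':((100,120,60),(130,255,255)),'yellow':((22,150,100),(33,255,255)),'green':((45,120,50),(75,255,255)),'red':((0,150,80),(8,255,255)),'black':((0,0,0),(180,255,45))}
E
python3 - <<'E'
from m import *
for n,rk,rr in(('top',(275,185,380,212),(408,228,448,314)),('scene',(235,245,350,268),(170,190,230,275))):
    p,d=load(n,'a')
    b=blobs(p,rk,{k:T[k] for k in('blue','yellow','green')})
    for k in b:
        for c,a in b[k]: print(n,'key',k,c,a,onz(n,[c],187).round(1))
    b=blobs(p,rr,{k:T[k] for k in('blue','yellow','black','red','green')})
    for k in b:
        for c,a in b[k]: print(n,'cap',k,c,a,onz(n,[c],116).round(1), at(n,[c],d[int(c[1]),int(c[0])]).round(0))
    x=cv2.resize(p[180:330,260:460] if n=='top' else p[180:330,160:360],None,fx=4,fy=4,interpolation=cv2.INTER_CUBIC); cv2.imwrite(f'pics/z_{n}.png',x[:,:,::-1])
E
```

```text
top key blue [297.3, 199.5] 56 [[666.2  50.4 187. ]]
top key yellow [319.8, 197.8] 47 [[671.6  -7.1 187. ]]
top key green [342.4, 195.5] 52 [[678.7 -64.9 187. ]]
top cap blue [430.9, 253.1] 83 [[ 542.8 -306.1  116. ]] [[ 543. -306.  118.]]
top cap yellow [430.3, 236.7] 80 [[ 587.1 -305.2  116. ]] [[ 587. -305.  116.]]
top cap black [409.0, 259.5] 42 [[ 524.6 -247.6  116. ]] [[ 537. -271.    0.]]
top cap black [430.8, 269.7] 49 [[ 498.4 -305.   116. ]] [[ 498. -305.  115.]]
top cap black [410.0, 299.5] 20 [[ 418.8 -249.   116. ]] [[ 421. -273.   -3.]]
top cap black [431.0, 313.0] 25 [[ 384.9 -303.3  116. ]] [[ 384. -332.    0.]]
scene key blue [330.1, 252.7] 68 [[672.7  49.6 187. ]]
scene key green [276.8, 251.5] 53 [[684.1 -66.  187. ]]
scene cap blue [192.9, 226.3] 123 [[ 559.8 -303.6  116. ]] [[ 557. -305.  113.]]
scene cap yellow [187.7, 245.2] 20 [[ 625.2 -296.6  116. ]] [[ 605. -307.   94.]]
scene cap black [198.1, 215.9] 104 [[ 520.7 -301.9  116. ]] [[ 511. -306.  107.]]
```

View pics/z_top.png

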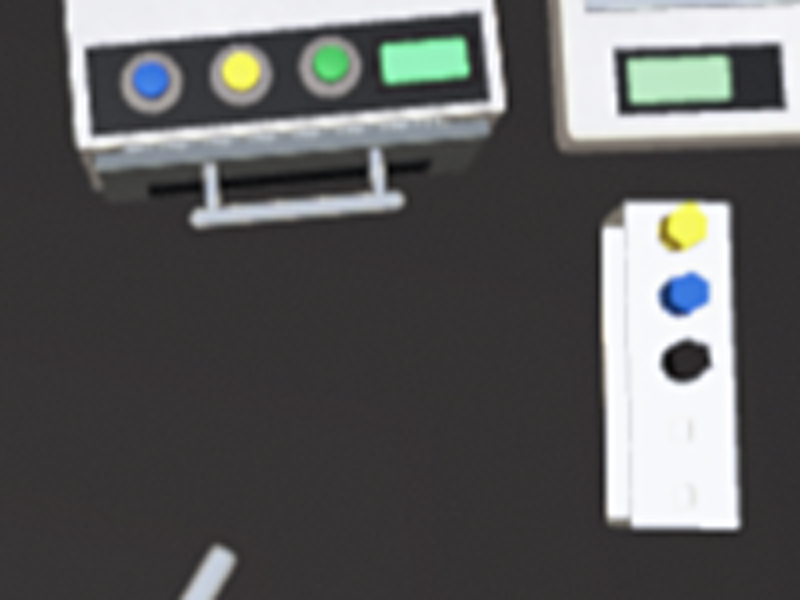

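View pics/z_scene.png

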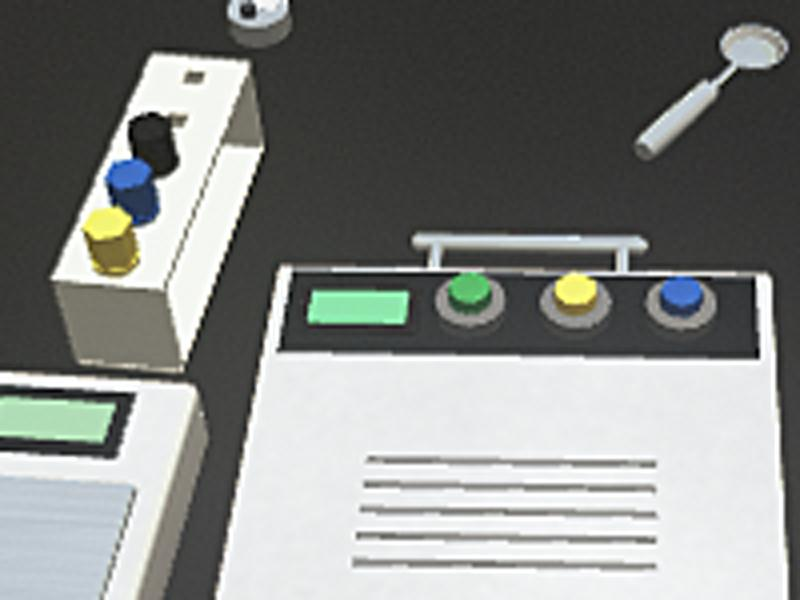

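```bash
cat >> h.py <<'E'
from scipy.spatial.transform import Rotation as Ro
def pose(k=1):
    o=monitor.get_obs(); return np.array(o['position']),Ro.from_rotvec(o['eef_rot']).as_matrix(),o
def go(tgts,yaw=None):
    """deltas from measured pose, tool axes, to list of world points; yaw=wanted direction (rad) of tool y axis (mod pi)"""
    p,R,o=pose(); print('t',round(o['clock'],2),'p',p.round(1),'w',round(o['width'],3),'F',o['wrist_force'].round(1),'yaw_y',round(np.arctan2(R[1,1],R[0,1]),4),'zax',R[:,2].round(3),'q6',o['q'][5].round(2))
    if yaw is not None:
        yy=np.arctan2(R[1,1],R[0,1]); d=(yaw-yy+np.pi/2)%np.pi-np.pi/2
        print('turn',round(-d,4),'or',round(-d+np.pi*np.sign(d),4))
    for t in tgts: print((R.T@(np.array(t)-p)).round(1))
E
python3 - <<'E'
from h import *
a=onz('top',[(308,234.75),(360.75,230)],137); b=onz('scene',[(263.25,240),(322,240.75)],137)
for q in(a,b): print(q.round(1),q.mean(0).round(1),np.linalg.norm(q[0]-q[1]),(q[0]-q[1])/np.linalg.norm(q[0]-q[1]))
k=np.array([[666.2,50.4],[678.7,-64.9]]);v=k[0]-k[1];print(v/np.linalg.norm(v),np.linalg.norm(v))
# scene key face centers
print(onz('scene',[(160+684/4,180+289/4),(160+577/4,180+287/4),(160+470/4,180+286/4)],187))
go([])
E
```

```text
[[ 583.4   22.4  137. ]
 [ 598.5 -116.9  137. ]] [590.9 -47.2 137. ] 140.13437759128445 [-0.10805113  0.99414534  0.        ]
[[ 604.8 -115.1  137. ]
 [ 589.3   23.5  137. ]] [597.1 -45.8 137. ] 139.4504327495824 [ 0.11108086 -0.99381137  0.        ]
[-0.10778129  0.99417463] 115.97560088225455
[[671.15666801  51.38509985 187.        ]
 [677.15290897  -6.5958246  187.        ]
 [683.88749846 -64.45730293 187.        ]]
t 0.1 p [ 181.9 -623.5  230.3] w 1.003 F [ 0.4  0.7 -0.9] yaw_y -1.287 zax [-0.     0.002 -1.   ] q6 -0.17
```

```bash
cat >> h.py <<'E'
def tri(uvt,uvs):
    (o1,r1),(o2,r2)=ray('top',[uvt]),ray('scene',[uvs]); r1=r1[0];r2=r2[0]
    s=np.linalg.lstsq(np.c_[r1,-r2],o2-o1,rcond=None)[0]
    a,b=o1+r1*s[0],o2+r2*s[1]; return (a+b)/2,np.linalg.norm(a-b)
E
python3 - <<'E'
from h import *
print(ray('top',[(0,0)])[0],ray('scene',[(0,0)])[0])
print(tri((308,234.75),(322,240.75)),tri((360.75,230),(263.25,240)))
print(tri((297.3,199.5),(160+684/4,180+289/4)),tri((342.4,195.5),(160+470/4,180+286/4)))
for c,z in (('yellow',0),('blue',0),('black',0)): pass
z=lambda n:load(n,'a')
# cap top faces (zoom estimates)
t={'y':(260+686/4,180+226/4),'b':(260+688/4,180+292/4),'k':(260+688/4,180+358/4)}
s={'y':(160+108/4,180+224/4),'b':(160+130/4,180+174/4),'k':(160+152/4,180+128/4)}
for k in t: print(k,tri(t[k],s[k]),onz('top',[t[k]],116),onz('scene',[s[k]],116))
E
```

```text
[ 392.52510328   -6.89462444 1325.66271938] [1392.44464194   97.2158585   951.37317811]
(array([584.18560406,  22.80560201, 131.74614386]), np.float64(0.4797022311470024)) (array([ 599.41018613, -116.96890885,  131.38041547]), np.float64(0.8611644412395347))
(array([667.18037383,  50.88703735, 182.75528146]), np.float64(0.4902305038938573)) (array([679.80625853, -65.23231095, 182.6066396 ]), np.float64(0.3069008903482695))
y (array([ 588.81965417, -310.45368606,  109.52844138]), np.float64(0.7760472966523604)) [[ 587.68166837 -308.44869914  116.        ]] [[ 594.97581142 -307.73270204  116.        ]]
b (array([ 543.87793887, -310.52810401,  109.92209208]), np.float64(0.0574995676614123)) [[ 543.11473946 -308.98123094  116.        ]] [[ 550.00534016 -307.61350364  116.        ]]
k (array([ 499.5231897 , -309.61725587,  109.5870598 ]), np.float64(0.2705876683911739)) [[ 498.98793236 -308.1569166   116.        ]] [[ 506.33580087 -306.37420477  116.        ]]
```

```bash
python3 - <<'E'
from h import *
go([(591.5,-47,230),(591.5,-47,200)],0.108)
E
```

```text
t 0.1 p [ 181.9 -623.5  230.3] w 1.003 F [ 0.4  0.7 -0.9] yaw_y -1.287 zax [-0.     0.002 -1.   ] q6 -0.17
turn -1.395 or 1.7466
[ 554.6 -438.8    1.2]
[ 554.6 -438.7   31.2]
```

Emit:
jog_arm(rows=[{"translation":[20,-15,-30],"turn":-0.1,"gripper":0.3},{"translation":[555,-439,-20],"turn":-1.395,"gripper":0.3},{"translation":[555,-439,-20],"turn":-1.395,"gripper":0.3},{"translation":[555,-439,-20],"turn":-1.395,"gripper":0.3},{"translation":[555,-439,-20],"turn":-1.395,"gripper":0.3},{"translation":[555,-439,-20],"turn":-1.395,"gripper":0.3},{"translation":[555,-439,-20],"turn":-1.395,"gripper":0.3},{"translation":[555,-439,-20],"turn":-1.395,"gripper":0.3},{"translation":[555,-439,-20],"turn":-1.395,"gripper":0.3},{"translation":[555,-439,-20],"turn":-1.395,"gripper":0.3},{"translation":[555,-439,-20],"turn":-1.395,"gripper":0.3},{"translation":[555,-439,-20],"turn":-1.395,"gripper":0.3},{"translation":[555,-439,-20],"turn":-1.395,"gripper":0.3},{"translation":[555,-439,-20],"turn":-1.395,"gripper":0.3},{"translation":[555,-439,-20],"turn":-1.395,"gripper":0.3},{"translation":[555,-439,-20],"turn":-1.395,"gripper":0.3},{"translation":[555,-439,-20],"turn":-1.395,"gripper":0.3},{"translation":[555,-439,-20],"turn":-1.395,"gripper":0.3}])

```text
clock: 2.35
position: [591.8, -47.5, 251.4]
eef_rot: [2.099, 2.337, 0.0]
wrist_force: [-0.0, -0.0, -0.5]
width: 0.304
```

```bash
python3 - <<'E'
from h import *
go([(591.5,-47,190),(591.5,-47,118)],0.108)
p,d=shot('scene','b'); p2,_=shot('top','b')
x=np.hstack([p[130:330,200:400],p2[100:300,230:430]]); x=cv2.resize(x,None,fx=2,fy=2)
cv2.imwrite('pics/b2.png',x[:,:,::-1])
E
```

```text
t 2.35 p [591.8 -47.5 251.4] w 0.304 F [-0.  -0.  -0.5] yaw_y 0.1074 zax [ 0. -0. -1.] q6 -0.38
turn -0.0006 or 3.141
[ 0.5 -0.2 61.4]
[  0.5  -0.3 133.4]
```

View pics/b2.png

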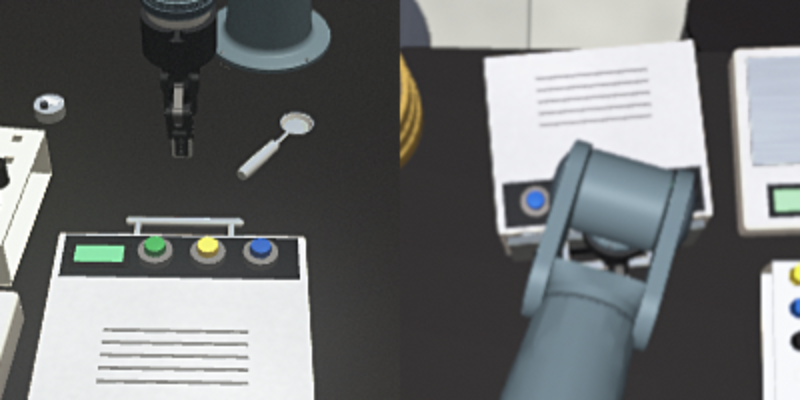

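The scene view shows the fingertips at (290,208), just above and in front of the handle at (293,241). The top view is blocked by the arm. I'll use the known TCP to measure the scene camera's bias.

```bash
python3 - <<'E'
from h import *
p,d=load('scene','b')
print(proj('scene',[(591.8,-47.5,251.4)]), proj('scene',[(591.8,-47.5,135)]))
x=cv2.resize(p[150:260,250:340],None,fx=6,fy=6,interpolation=cv2.INTER_CUBIC);cv2.imwrite('pics/b3.png',x[:,:,::-1])
E
```

```text
[[290.94582887 202.20394071]] [[292.27754087 239.33840104]]
```

View pics/b3.png

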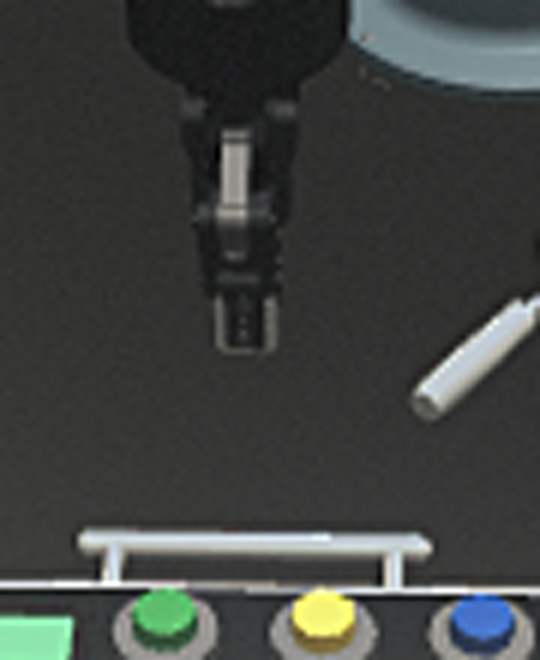

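Emit:
jog_arm(rows=[{"translation":[0.5,1,50],"turn":0,"gripper":0.3},{"translation":[0.5,1,90],"turn":0,"gripper":0.3},{"translation":[0.5,1,105],"turn":0,"gripper":0.3},{"translation":[0.5,1,115],"turn":0,"gripper":0.3},{"translation":[0.5,1,115],"turn":0,"gripper":0.3}])

```text
clock: 3.08
position: [593.4, -46.7, 137.0]
eef_rot: [2.098, 2.337, 0.001]
wrist_force: [-0.1, 0.9, -0.1]
width: 0.3
```

```bash
python3 - <<'E'
from h import *
go([(593,-47,118)],0.108)
p,d=shot('scene','c')
x=cv2.resize(p[150:260,250:340],None,fx=6,fy=6,interpolation=cv2.INTER_CUBIC);cv2.imwrite('pics/c3.png',x[:,:,::-1])
E
```

```text
t 3.08 p [593.4 -46.7 137. ] w 0.3 F [-0.1  0.9 -0.1] yaw_y 0.108 zax [ 0.001 -0.    -1.   ] q6 -0.38
turn 0.0 or -3.1416
[-0.3 -0.4 19. ]
```

View pics/c3.png

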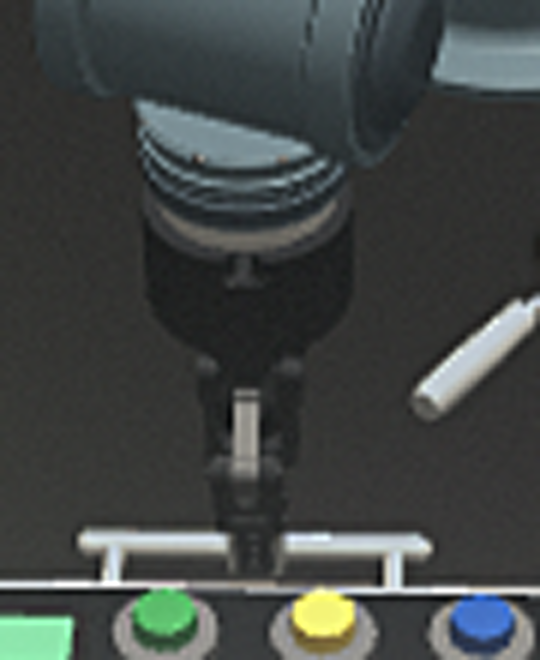

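The scene view shows the near finger in the gap between bar and panel at about (292,243), with no contact. I'll go down and grip.

Emit:
jog_arm(rows=[{"translation":[0,0,10],"turn":0,"gripper":0.3},{"translation":[0,0,18],"turn":0,"gripper":0.3},{"translation":[0,0,18],"turn":0,"gripper":0},{"translation":[0,0,18],"turn":0,"gripper":0},{"translation":[0,0,18],"turn":0,"gripper":0},{"translation":[0,0,18],"turn":0,"gripper":0},{"translation":[0,0,18],"turn":0,"gripper":0}])

```text
clock: 4.0
position: [592.2, -46.4, 117.4]
eef_rot: [-2.097, -2.337, 0.001]
wrist_force: [0.8, -0.4, -9.7]
width: 0.106
```

Emit:
jog_arm(rows=[{"translation":[0,-10,0],"turn":0,"gripper":0},{"translation":[0,-30,0],"turn":0,"gripper":0},{"translation":[0,-55,0],"turn":0,"gripper":0},{"translation":[0,-80,0],"turn":0,"gripper":0},{"translation":[0,-100,0],"turn":0,"gripper":0},{"translation":[0,-115,0],"turn":0,"gripper":0},{"translation":[0,-120,0],"turn":0,"gripper":0},{"translation":[0,-120,0],"turn":0,"gripper":0}])

```text
clock: 5.0
position: [472.3, -59.4, 117.5]
eef_rot: [-2.097, -2.336, 0.003]
wrist_force: [-1.2, -2.0, -15.1]
width: 0.104
```

Emit:
jog_arm(rows=[{"translation":[0,-5,0],"turn":0,"gripper":0},{"translation":[0,-10,0],"turn":0,"gripper":0},{"translation":[0,-14,0],"turn":0,"gripper":0},{"translation":[0,-14,0],"turn":0,"gripper":0}])

```text
clock: 5.5
position: [458.4, -60.9, 117.5]
eef_rot: [-2.097, -2.337, 0.002]
wrist_force: [-0.5, -3.9, -22.7]
width: 0.105
```

Emit:
jog_arm(rows=[{"translation":[0,-3,1],"turn":0,"gripper":0},{"translation":[0,-6,1],"turn":0,"gripper":0},{"translation":[0,-9,1],"turn":0,"gripper":0},{"translation":[0,-9,1],"turn":0,"gripper":0}])

```text
clock: 6.0
position: [455.9, -61.3, 117.6]
eef_rot: [2.093, 2.327, 0.019]
wrist_force: [28.5, 4.1, -41.6]
width: 0.102
```

Emit:
jog_arm(rows=[{"translation":[0,5,-1],"turn":0,"gripper":0},{"translation":[0,5,-1],"turn":0,"gripper":0.3},{"translation":[0,5,-1],"turn":0,"gripper":0.3},{"translation":[0,5,-1],"turn":0,"gripper":0.3}])

```text
clock: 6.5
position: [457.5, -62.1, 120.8]
eef_rot: [2.095, 2.335, 0.003]
wrist_force: [0.4, 0.0, 0.2]
width: 0.3
```

```bash
python3 - <<'E'
from h import *
go([(455.9,-61,260),(543,-306.5,260)],-1.57)
E
```

```text
t 6.5 p [457.5 -62.1 120.8] w 0.3 F [0.4 0.  0.2] yaw_y 0.1079 zax [ 0.005 -0.002 -1.   ] q6 -0.49
turn -1.4637 or 1.6779
[   1.    -0.9 -139.2]
[-252.4   59.3 -138.4]
```

Emit:
jog_arm(rows=[{"translation":[1,-1,-60],"turn":0,"gripper":0.3},{"translation":[1,-1,-110],"turn":0,"gripper":0.3},{"translation":[-60,10,-140],"turn":0.18,"gripper":0.5},{"translation":[-252,59,-138],"turn":1.678,"gripper":0.6},{"translation":[-252,59,-138],"turn":1.678,"gripper":0.6},{"translation":[-252,59,-138],"turn":1.678,"gripper":0.6},{"translation":[-252,59,-138],"turn":1.678,"gripper":0.6},{"translation":[-252,59,-138],"turn":1.678,"gripper":0.6},{"translation":[-252,59,-138],"turn":1.678,"gripper":0.6},{"translation":[-252,59,-138],"turn":1.678,"gripper":0.6},{"translation":[-252,59,-138],"turn":1.678,"gripper":0.6},{"translation":[-252,59,-138],"turn":1.678,"gripper":0.6},{"translation":[-252,59,-138],"turn":1.678,"gripper":0.6},{"translation":[-252,59,-138],"turn":1.678,"gripper":0.6}])

```text
clock: 8.25
position: [541.5, -305.7, 256.5]
eef_rot: [3.141, 0.003, 0.0]
wrist_force: [-0.3, -0.1, -0.1]
width: 0.604
```

```bash
python3 - <<'E'
from h import *
go([(543,-306.5,260),(543,-306.5,118)],-1.57)
p,d=shot('scene','d'); p2,_=shot('top','d')
cv2.imwrite('pics/d2.png',cv2.resize(p2[170:320,260:460],None,fx=4,fy=4,interpolation=cv2.INTER_CUBIC)[:,:,::-1])
cv2.imwrite('pics/d3.png',cv2.resize(p[170:320,160:360],None,fx=4,fy=4,interpolation=cv2.INTER_CUBIC)[:,:,::-1])
E
```

```text
t 8.25 p [ 541.5 -305.7  256.5] w 0.604 F [-0.3 -0.1 -0.1] yaw_y -1.5686 zax [ 0. -0. -1.] q6 0.87
turn 0.0014 or -3.1402
[ 1.5  0.8 -3.5]
[  1.5   0.8 138.5]
```

View pics/d2.png

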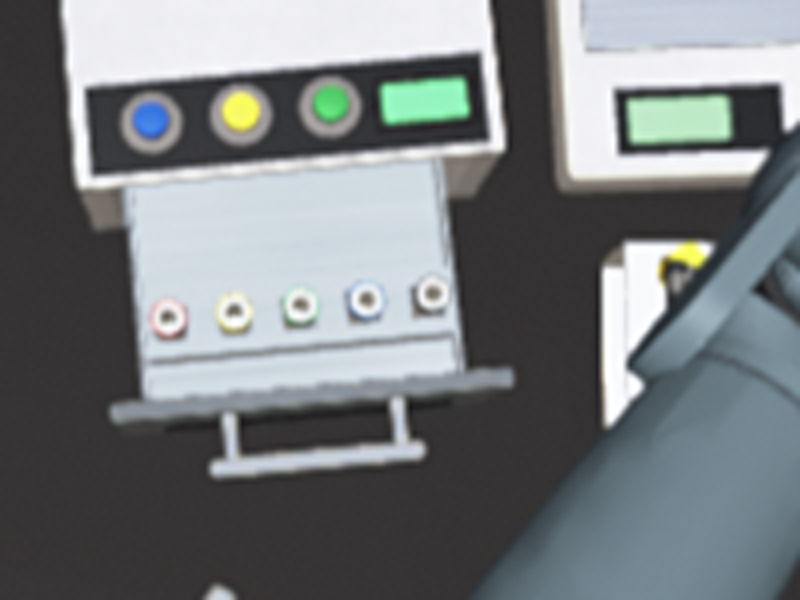

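View pics/d3.png

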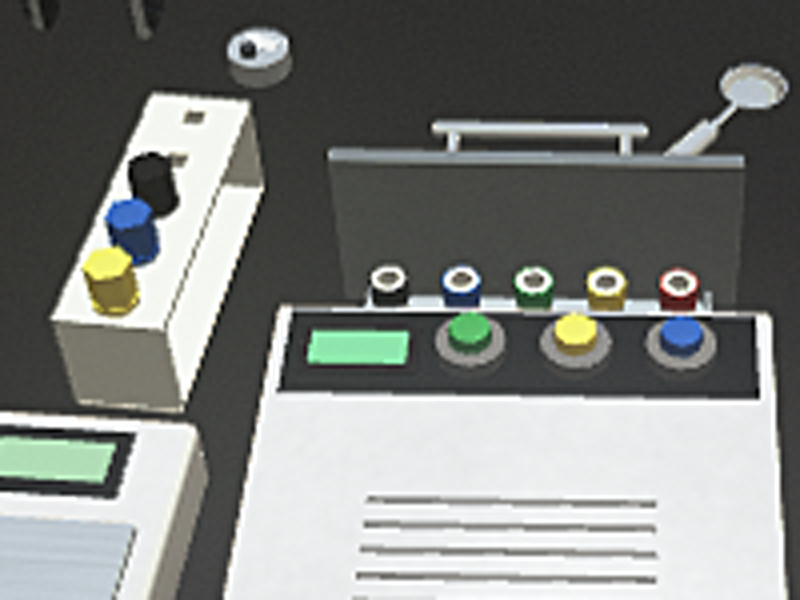

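The top view shows the vials at (302..368, ~245): red, yellow, green, blue, black from left to right. The rack is unmoved. I'll measure the mouths.

```bash
python3 - <<'E'
from h import *
zt=np.array([(168,318),(235,313),(300,306),(367,300),(432,293)])/4+np.array([260,170])
zs=np.array([(678,290),(606,282),(534,281),(461,281),(388,280)])/4+np.array([160,170])
def refine(n,c,r):
    p,_=load(n,'d'); g=cv2.cvtColor(p,cv2.COLOR_RGB2GRAY)
    big=cv2.resize(p,None,fx=8,fy=8,interpolation=cv2.INTER_CUBIC)
    hsv=cv2.cvtColor(big,cv2.COLOR_RGB2HSV)
    x,y=((c+.5)*8-.5).astype(int); R=int(r*8)
    s=hsv[y-R:y+R,x-R:x+R]
    # hole: dark core
    v=s[:,:,2]; m=(v<0.62*np.percentile(v,95)).astype(np.uint8)
    nn,l,st,ce=cv2.connectedComponentsWithStats(m)
    dd=np.linalg.norm(ce-R,axis=1)+1e3*(st[:,4]>2500); dd[0]=1e9; i=np.argmin(dd)
    return (ce[i]+[x-R,y-R]+.5)/8-.5, st[i,4]/64
for a,b in zip(zt,zs):
    ra,sa=refine('top',a,4); rb,sb=refine('scene',b,4)
    print(a,ra.round(2),sa,'|',b,rb.round(2),sb,onz('top',[a],105).round(1)[0,:2],onz('top',[ra],105).round(1)[0,:2],onz('scene',[b],105).round(1)[0,:2],tri(a,b)[0].round(1))
E
python3 - <<'E'
import cv2
from h import *
p,_=load('top','d');cv2.imwrite('pics/d4.png',cv2.resize(p[235:260,295:375],None,fx=10,fy=10,interpolation=cv2.INTER_NEAREST)[:,:,::-1])
E
```

```text
[302.  249.5] [301.38 248.67] 5.546875 | [329.5 242.5] [329.4  244.73] 25.625 [547.9  38.6] [550.1  40.3] [561.4  39.6] [549.4  38.9  92.8]
[318.75 248.25] [318.04 247.12] 6.0625 | [311.5 240.5] [311.09 239.97] 11.765625 [552.1  -6.6] [555.1  -4.6] [560.3  -5.2] [553.   -6.3  97.6]
[335.  246.5] [334.68 245.63] 4.953125 | [293.5  240.25] [293.11 239.66] 11.921875 [557.6 -50.4] [559.9 -49.5] [565.1 -49.3] [558.5 -50.6  98.2]
[351.75 245.  ] [351.18 244.28] 6.015625 | [275.25 240.25] [274.93 239.28] 11.484375 [562.5 -95.7] [564.4 -94.1] [570.9 -93.9] [563.5 -96.   97.3]
[368.   243.25] [367.74 242.86] 5.59375 | [257. 240.] [256.64 239.01] 10.859375 [ 568.  -139.6] [ 569.1 -138.9] [ 575.9 -138.7] [ 569.1 -140.5   97.9]
```

View pics/d4.png

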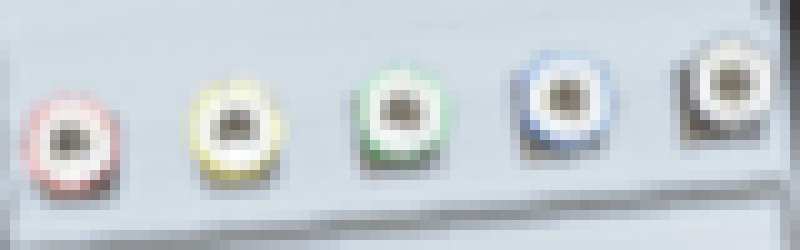

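```bash
python3 - <<'E'
from h import *
p,_=load('top','a');cv2.imwrite('pics/a4.png',cv2.resize(p[226:276,415:445],None,fx=12,fy=12,interpolation=cv2.INTER_NEAREST)[:,:,::-1])
print(proj('top',[(588,-307,116),(543.5,-307,116),(499,-307,116)]))
E
```

```text
[[430.9552786  236.37367118]
 [431.25136163 252.84359361]
 [431.56199121 269.48746828]]
```

View pics/a4.png

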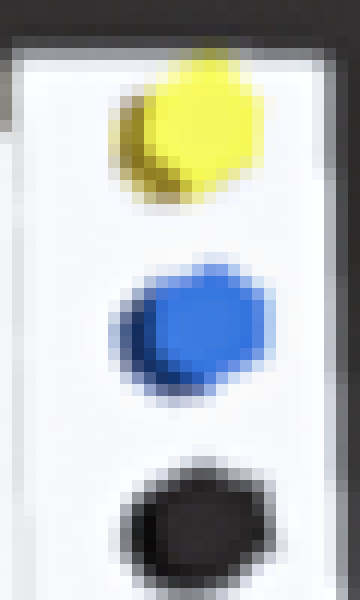

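Emit:
jog_arm(rows=[{"translation":[3.2,2.8,60],"turn":0,"gripper":0.6},{"translation":[3.2,2.8,115],"turn":0,"gripper":0.6},{"translation":[3.2,2.8,145],"turn":0,"gripper":0.6},{"translation":[3.2,2.8,158],"turn":0,"gripper":0.6},{"translation":[3.2,2.8,164],"turn":0,"gripper":0.6},{"translation":[3.2,2.8,164],"turn":0,"gripper":0.6}])

```text
clock: 9.1
position: [545.3, -308.9, 93.4]
eef_rot: [3.14, 0.002, 0.002]
wrist_force: [0.4, 0.4, 0.7]
width: 0.601
```

```bash
python3 - <<'E'
from h import *
go([(544.7,-308.5,92)],-1.57)
p,d=shot('scene','e')
cv2.imwrite('pics/e3.png',cv2.resize(p[150:280,140:260],None,fx=5,fy=5,interpolation=cv2.INTER_CUBIC)[:,:,::-1])
E
```

```text
t 9.1 p [ 545.3 -308.9   93.4] w 0.601 F [0.4 0.4 0.7] yaw_y -1.5698 zax [ 0.001 -0.001 -1.   ] q6 0.87
turn 0.0002 or -3.1414
[-0.6 -0.4  1.4]
```

View pics/e3.png

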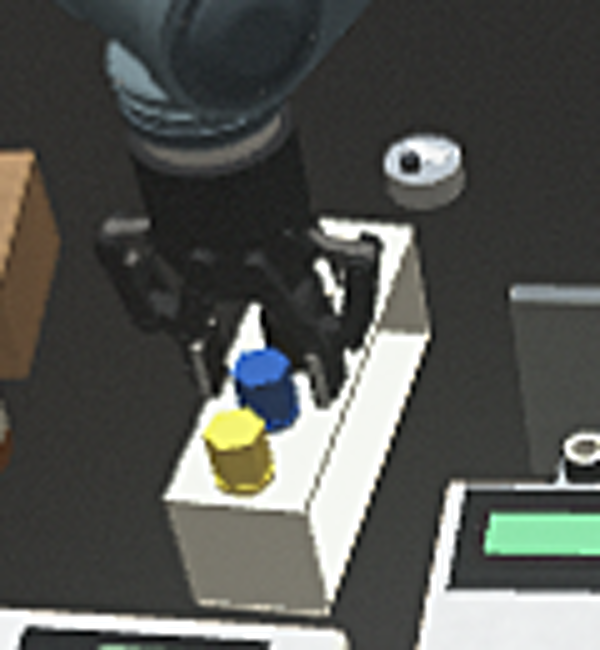

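The scene view shows the open fingers either side of the blue cap at about (193,228). Now I close.

Emit:
jog_arm(rows=[{"translation":[-0.5,0,1],"turn":0,"gripper":0},{"translation":[-0.5,0,1],"turn":0,"gripper":0},{"translation":[-0.5,0,1],"turn":0,"gripper":0},{"translation":[-0.5,0,1],"turn":0,"gripper":0},{"translation":[-0.5,0,1],"turn":0,"gripper":0}])

```text
clock: 9.78
position: [544.8, -309.0, 92.5]
eef_rot: [3.14, 0.001, 0.002]
wrist_force: [-1.1, 0.3, 5.3]
width: 0.293
```

Emit:
jog_arm(rows=[{"translation":[0,0,-15],"turn":0,"gripper":0},{"translation":[0,0,-60],"turn":0,"gripper":0},{"translation":[0,0,-110],"turn":0,"gripper":0},{"translation":[0,0,-160],"turn":0,"gripper":0},{"translation":[0,0,-168],"turn":0,"gripper":0},{"translation":[0,0,-168],"turn":0,"gripper":0}])

```text
clock: 10.52
position: [544.1, -308.3, 259.6]
eef_rot: [3.141, 0.001, 0.0]
wrist_force: [0.3, -0.3, -0.9]
width: 0.284
```

```bash
python3 - <<'E'
from h import *
go([(565,-94.4,260)],0.108)
p,d=shot('scene','f'); p2,_=shot('top','f')
cv2.imwrite('pics/f3.png',np.hstack([cv2.resize(p[100:250,130:260],None,fx=3,fy=3,interpolation=cv2.INTER_CUBIC),cv2.resize(p2[180:330,350:480],None,fx=3,fy=3)])[:,:,::-1])
E
```

```text
t 10.53 p [ 544.1 -308.3  259.6] w 0.284 F [ 0.3 -0.3 -0.9] yaw_y -1.57 zax [ 0. -0. -1.] q6 0.87
turn 1.4636 or -1.678
[  21.1 -213.8   -0.4]
```

View pics/f3.png

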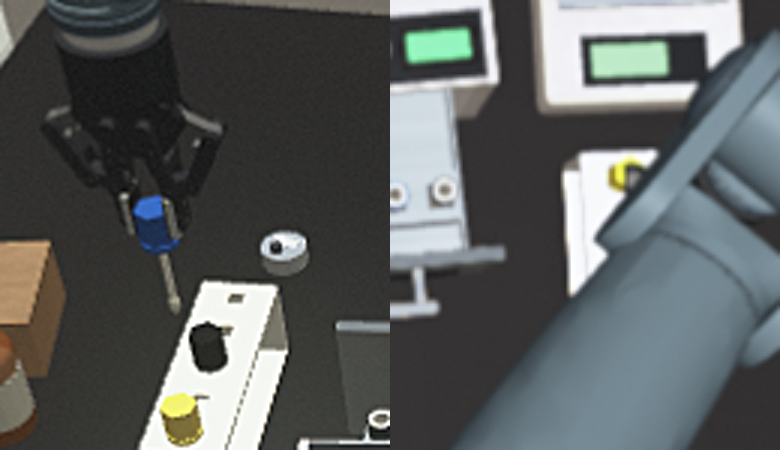

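The scene view shows the blue swab held upright, its tip at about (188,203) and clear of the rack. Now I carry it over its vial.

Emit:
jog_arm(rows=[{"translation":[21,-214,0],"turn":-1.678,"gripper":0},{"translation":[21,-214,0],"turn":-1.678,"gripper":0},{"translation":[21,-214,0],"turn":-1.678,"gripper":0},{"translation":[21,-214,0],"turn":-1.678,"gripper":0},{"translation":[21,-214,0],"turn":-1.678,"gripper":0},{"translation":[21,-214,0],"turn":-1.678,"gripper":0},{"translation":[21,-214,0],"turn":-1.678,"gripper":0},{"translation":[21,-214,0],"turn":-1.678,"gripper":0},{"translation":[21,-214,0],"turn":-1.678,"gripper":0},{"translation":[21,-214,0],"turn":-1.678,"gripper":0},{"translation":[21,-214,0],"turn":-1.678,"gripper":0},{"translation":[21,-214,0],"turn":-1.678,"gripper":0}])

```text
clock: 12.12
position: [564.8, -94.3, 258.8]
eef_rot: [-2.099, -2.336, 0.0]
wrist_force: [-0.2, -0.6, -0.2]
width: 0.291
```

```bash
python3 - <<'E'
from h import *
go([(565,-94.4,200),(565,-94.4,115)],0.108)
E
```

```text
t 12.12 p [564.8 -94.3 258.8] w 0.291 F [-0.2 -0.6 -0.2] yaw_y 0.1066 zax [-0.001  0.    -1.   ] q6 -0.47
turn -0.0014 or 3.1402
[-0.1  0.2 58.8]
[ -0.2   0.3 143.8]
```

Emit:
jog_arm(rows=[{"translation":[0,0.2,40],"turn":0,"gripper":0},{"translation":[0,0.2,66],"turn":0,"gripper":0},{"translation":[0,0.2,66],"turn":0,"gripper":0}])

```text
clock: 12.5
position: [563.6, -93.8, 190.8]
eef_rot: [-2.096, -2.334, 0.003]
wrist_force: [-0.1, -0.3, 0.2]
width: 0.289
```

```bash
python3 - <<'E'
from h import *
go([(565,-94.4,115)],0.108)
p,d=shot('scene','g'); p2,_=shot('top','g')
cv2.imwrite('pics/g3.png',np.hstack([cv2.resize(p[190:260,240:320],None,fx=5,fy=5,interpolation=cv2.INTER_CUBIC),cv2.resize(p2[210:280,310:390],None,fx=5,fy=5)])[:,:,::-1])
print(proj('scene',[(565,-94.4,112)]))
E
```

```text
t 12.5 p [563.6 -93.8 190.8] w 0.289 F [-0.1 -0.3  0.2] yaw_y 0.1072 zax [-0.005  0.002 -1.   ] q6 -0.47
turn -0.0008 or 3.1408
[-0.9  1.6 75.8]
[[275.35201272 236.53977755]]
```

View pics/g3.png

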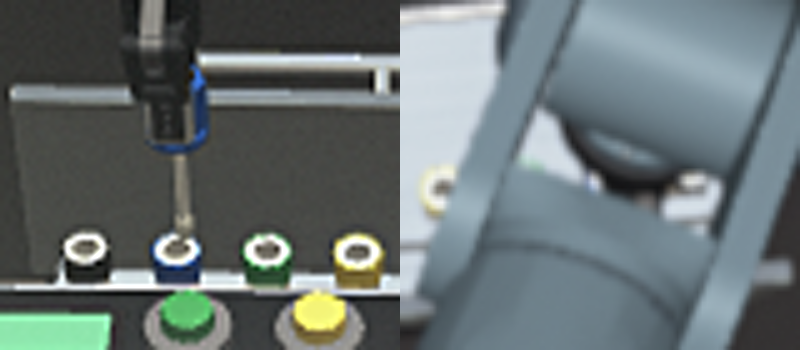

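Emit:
jog_arm(rows=[{"translation":[-1,0.7,0],"turn":0,"gripper":0},{"translation":[-1,0.7,0],"turn":0,"gripper":0},{"translation":[-1,0.7,0],"turn":0,"gripper":0}])

```text
clock: 12.98
position: [566.3, -95.4, 193.9]
eef_rot: [2.098, 2.337, 0.001]
wrist_force: [0.2, 0.5, -0.8]
width: 0.283
```

```bash
python3 - <<'E'
from h import *
go([(565,-94.4,115)],0.108)
p,d=shot('scene','g2')
cv2.imwrite('pics/g4.png',cv2.resize(p[215:255,255:310],None,fx=12,fy=12,interpolation=cv2.INTER_NEAREST)[:,:,::-1])
E
```

```text
t 12.97 p [566.3 -95.4 193.9] w 0.283 F [ 0.2  0.5 -0.8] yaw_y 0.108 zax [ 0.001 -0.    -1.   ] q6 -0.47
turn -0.0 or 3.1415
[ 1.2 -1.2 78.9]
```

View pics/g4.png

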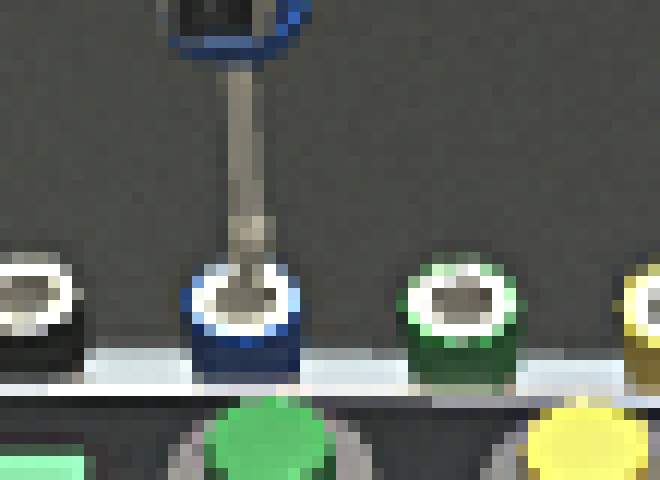

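Emit:
jog_arm(rows=[{"translation":[-0.6,-1.2,3],"turn":0,"gripper":0},{"translation":[-0.6,-1.2,10],"turn":0,"gripper":0},{"translation":[-0.6,-1.2,17],"turn":0,"gripper":0},{"translation":[-0.6,-1.2,20],"turn":0,"gripper":0},{"translation":[-0.6,-1.2,20],"turn":0,"gripper":0}])

```text
clock: 13.65
position: [564.8, -96.1, 172.9]
eef_rot: [-2.098, -2.338, 0.0]
wrist_force: [1.2, -0.8, -1.0]
width: 0.288
```

```bash
python3 - <<'E'
from h import *
go([(565,-96,115)],0.108)
p,d=shot('scene','g5')
cv2.imwrite('pics/g5.png',cv2.resize(p[205:255,255:310],None,fx=12,fy=12,interpolation=cv2.INTER_NEAREST)[:,:,::-1])
E
```

```text
t 13.65 p [564.8 -96.1 172.9] w 0.288 F [ 1.2 -0.8 -1. ] yaw_y 0.108 zax [-0. -0. -1.] q6 -0.47
turn -0.0 or 3.1416
[ 0.1  0.2 57.9]
```

View pics/g5.png

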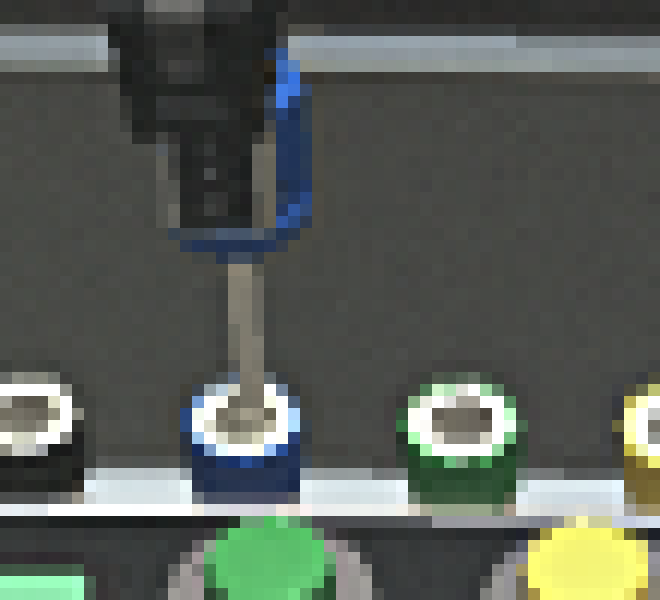

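The scene view shows the bud inside the blue vial at (275,239), with no side force. I continue down.

Emit:
jog_arm(rows=[{"translation":[0,0,15],"turn":0,"gripper":0},{"translation":[0,0,30],"turn":0,"gripper":0},{"translation":[0,0,43],"turn":0,"gripper":0},{"translation":[0,0,52],"turn":0,"gripper":0},{"translation":[0,0,56],"turn":0,"gripper":0},{"translation":[0,0,56],"turn":0,"gripper":0}])

```text
clock: 14.45
position: [564.7, -96.0, 116.9]
eef_rot: [-2.098, -2.338, 0.0]
wrist_force: [0.8, -0.5, -1.2]
width: 0.287
```

Emit:
jog_arm(rows=[{"translation":[0,0,1],"turn":0,"gripper":0},{"translation":[0,0,2],"turn":0,"gripper":0},{"translation":[0,0,3],"turn":0,"gripper":0},{"translation":[0,0,3],"turn":0,"gripper":0}])

```text
clock: 14.95
position: [565.3, -96.0, 115.6]
eef_rot: [2.098, 2.338, 0.001]
wrist_force: [-2.9, 0.2, 5.9]
width: 0.289
```

Emit:
jog_arm(rows=[{"translation":[0,0,2],"turn":0,"gripper":0.55},{"translation":[0,0,2],"turn":0,"gripper":0.55},{"translation":[0,0,2],"turn":0,"gripper":0.55},{"translation":[0,0,-20],"turn":0,"gripper":0.55},{"translation":[0,0,-80],"turn":0,"gripper":0.55},{"translation":[0,0,-140],"turn":0,"gripper":0.55},{"translation":[0,0,-140],"turn":0,"gripper":0.55}])

```text
clock: 15.82
position: [567.8, -97.0, 260.9]
eef_rot: [2.091, 2.33, 0.007]
wrist_force: [-0.2, 0.4, -0.5]
width: 0.553
```

```bash
python3 - <<'E'
from h import *
p,d=shot('scene','i'); p2,_=shot('top','i')
cv2.imwrite('pics/i3.png',np.hstack([cv2.resize(p[170:290,160:330],None,fx=4,fy=4,interpolation=cv2.INTER_CUBIC)])[:,:,::-1])
cv2.imwrite('pics/i4.png',cv2.resize(p2[226:286,405:455],None,fx=10,fy=10,interpolation=cv2.INTER_NEAREST)[:,:,::-1])
go([(502,-308.5,260),(591.5,-308.5,260)],-1.57)
E
```

```text
t 15.93 p [564.9 -96.  254.6] w 0.548 F [ 0.5 -0.4 -0.3] yaw_y 0.108 zax [ 0.001 -0.    -1.   ] q6 -0.47
turn -1.4635 or 1.678
[-204.5  -85.5   -5.4]
[-214.1    3.5   -5.3]
```

View pics/i3.png

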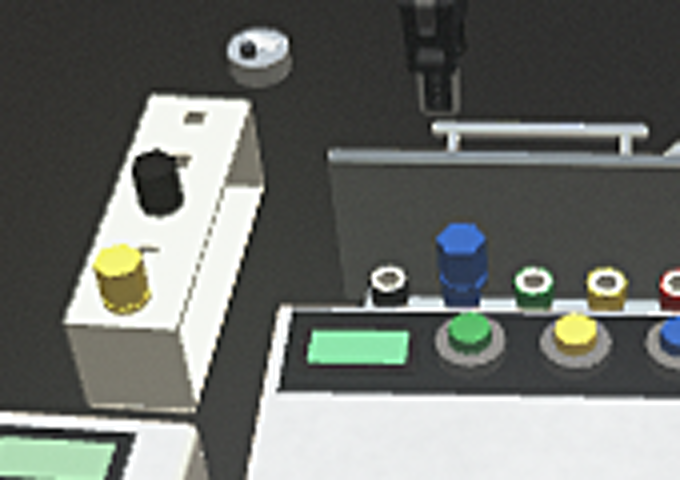

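View pics/i4.png

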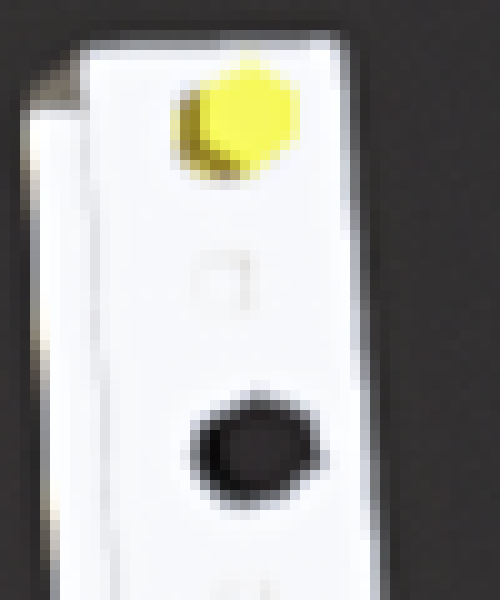

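The scene view shows the blue swab seated at (275,236). The rack has been knocked a few mm and turned slightly: yellow is now at about (429,237) and black at (431,270) in the top view. I'll re-measure relative to the blue pick.

```bash
python3 - <<'E'
from h import *
def top(uv): return onz('top',[uv],116)[0,:2]
b=top((432.0,252.4)); print('blue old',b)
off=np.array([546.4,-309.0])-b
for n,uv in(('y',(429.3,237.1)),('k',(430.8,270.0)),('yold',(431.6,235.75)),('kold',(432,269))): print(n,top(uv).round(1),(top(uv)+off).round(1))
E
```

```text
blue old [ 544.72810978 -309.01080065]
y [ 586.  -302.5] [ 587.6 -302.5]
k [ 497.6 -305. ] [ 499.3 -304.9]
yold [ 589.7 -308.8] [ 591.4 -308.7]
kold [ 500.3 -308.2] [ 502.  -308.2]
```

```bash
python3 - <<'E'
from h import *
go([(498.8,-304.9,255),(498.8,-304.9,92)],-1.542)
E
```

```text
t 15.93 p [564.9 -96.  254.6] w 0.548 F [ 0.5 -0.4 -0.3] yaw_y 0.108 zax [ 0.001 -0.    -1.   ] q6 -0.47
turn -1.4915 or 1.65
[-200.6  -88.2   -0.4]
[-200.5  -88.4  162.6]
```

Emit:
jog_arm(rows=[{"translation":[-200.6,-88.3,0],"turn":1.65,"gripper":0.6},{"translation":[-200.6,-88.3,0],"turn":1.65,"gripper":0.6},{"translation":[-200.6,-88.3,0],"turn":1.65,"gripper":0.6},{"translation":[-200.6,-88.3,0],"turn":1.65,"gripper":0.6},{"translation":[-200.6,-88.3,0],"turn":1.65,"gripper":0.6},{"translation":[-200.6,-88.3,0],"turn":1.65,"gripper":0.6},{"translation":[-200.6,-88.3,0],"turn":1.65,"gripper":0.6},{"translation":[-200.6,-88.3,0],"turn":1.65,"gripper":0.6},{"translation":[-200.6,-88.3,0],"turn":1.65,"gripper":0.6},{"translation":[-200.6,-88.3,0],"turn":1.65,"gripper":0.6},{"translation":[-200.6,-88.3,60],"turn":1.65,"gripper":0.6},{"translation":[-200.6,-88.3,110],"turn":1.65,"gripper":0.6},{"translation":[-200.6,-88.3,120],"turn":1.65,"gripper":0.6},{"translation":[-200.6,-88.3,120],"turn":1.65,"gripper":0.6}])

```text
clock: 17.68
position: [498.7, -305.0, 134.4]
eef_rot: [-3.141, -0.047, 0.001]
wrist_force: [1.1, -0.4, 0.5]
width: 0.602
```

```bash
python3 - <<'E'
from h import *
go([(498.8,-304.9,92)],-1.542)
p,d=shot('scene','j')
cv2.imwrite('pics/j3.png',cv2.resize(p[140:270,140:260],None,fx=5,fy=5,interpolation=cv2.INTER_CUBIC)[:,:,::-1])
E
```

```text
t 17.68 p [ 498.7 -305.   134.4] w 0.602 F [ 1.1 -0.4  0.5] yaw_y -1.5409 zax [-0.  0. -1.] q6 0.8
turn 0.0011 or -3.1405
[ 0.1 -0.1 42.4]
```

View pics/j3.png

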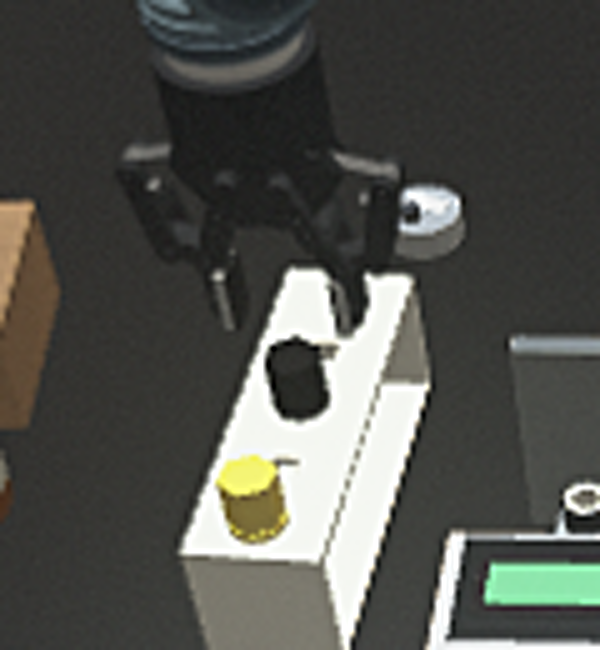

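Emit:
jog_arm(rows=[{"translation":[0,0,25],"turn":0,"gripper":0.6},{"translation":[0,0,38],"turn":0,"gripper":0.6},{"translation":[0,0,42],"turn":0,"gripper":0.6},{"translation":[0,0,42],"turn":0,"gripper":0},{"translation":[0,0,42],"turn":0,"gripper":0},{"translation":[0,0,42],"turn":0,"gripper":0},{"translation":[0,0,42],"turn":0,"gripper":0},{"translation":[0,0,42],"turn":0,"gripper":0},{"translation":[0,0,42],"turn":0,"gripper":0}])

```text
clock: 18.85
position: [499.4, -305.6, 93.5]
eef_rot: [3.14, 0.045, 0.003]
wrist_force: [-0.5, 0.6, 5.0]
width: 0.294
```

Emit:
jog_arm(rows=[{"translation":[0,0,-15],"turn":0,"gripper":0},{"translation":[0,0,-60],"turn":0,"gripper":0},{"translation":[0,0,-110],"turn":0,"gripper":0},{"translation":[0,0,-160],"turn":0,"gripper":0},{"translation":[0,0,-168],"turn":0,"gripper":0},{"translation":[0,0,-168],"turn":0,"gripper":0}])

```text
clock: 19.6
position: [498.6, -304.8, 260.6]
eef_rot: [3.141, 0.045, 0.001]
wrist_force: [-0.7, 0.2, -0.5]
width: 0.292
```

```bash
python3 - <<'E'
from h import *
go([(569.6,-140,260)],0.108)
p,d=shot('scene','k')
cv2.imwrite('pics/k3.png',cv2.resize(p[100:270,140:260],None,fx=4,fy=4,interpolation=cv2.INTER_CUBIC)[:,:,::-1])
E
```

```text
t 19.6 p [ 498.6 -304.8  260.6] w 0.292 F [-0.7  0.2 -0.5] yaw_y -1.542 zax [ 0. -0. -1.] q6 0.8
turn 1.4916 or -1.65
[  75.7 -162.7    0.6]
```

View pics/k3.png

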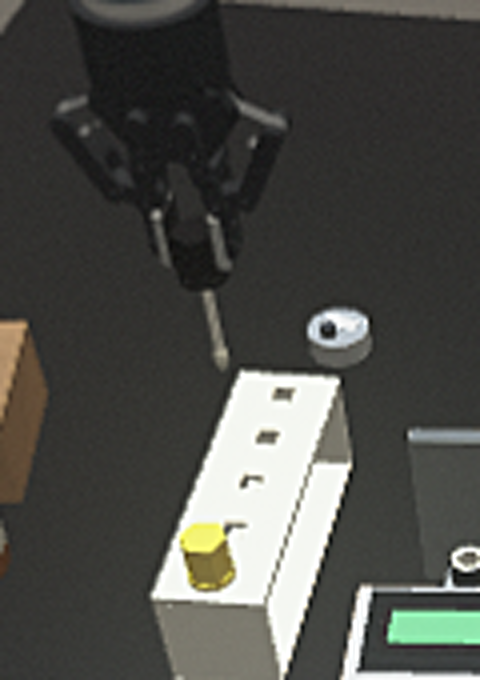

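The black swab is held upright. I carry it over the black vial.

Emit:
jog_arm(rows=[{"translation":[75.7,-162.5,0],"turn":-1.65,"gripper":0},{"translation":[75.7,-162.5,0],"turn":-1.65,"gripper":0},{"translation":[75.7,-162.5,0],"turn":-1.65,"gripper":0},{"translation":[75.7,-162.5,0],"turn":-1.65,"gripper":0},{"translation":[75.7,-162.5,0],"turn":-1.65,"gripper":0},{"translation":[75.7,-162.5,0],"turn":-1.65,"gripper":0},{"translation":[75.7,-162.5,0],"turn":-1.65,"gripper":0},{"translation":[75.7,-162.5,0],"turn":-1.65,"gripper":0},{"translation":[75.7,-162.5,0],"turn":-1.65,"gripper":0},{"translation":[75.7,-162.5,0],"turn":-1.65,"gripper":0},{"translation":[75.7,-162.5,40],"turn":-1.65,"gripper":0},{"translation":[75.7,-162.5,66],"turn":-1.65,"gripper":0},{"translation":[75.7,-162.5,66],"turn":-1.65,"gripper":0},{"translation":[75.7,-162.5,66],"turn":-1.65,"gripper":0}])

```text
clock: 21.4
position: [570.0, -140.5, 195.0]
eef_rot: [2.099, 2.336, 0.0]
wrist_force: [0.1, 0.8, 1.0]
width: 0.283
```

```bash
python3 - <<'E'
from h import *
go([(569.8,-139.5,115)],0.108)
p,d=shot('scene','l')
cv2.imwrite('pics/l4.png',cv2.resize(p[205:255,240:295],None,fx=12,fy=12,interpolation=cv2.INTER_NEAREST)[:,:,::-1])
E
```

```text
t 21.4 p [ 570.  -140.5  195. ] w 0.283 F [0.1 0.8 1. ] yaw_y 0.107 zax [ 0.001 -0.    -1.   ] q6 -0.54
turn -0.001 or 3.1406
[ 1.1 -0.2 80. ]
```

View pics/l4.png

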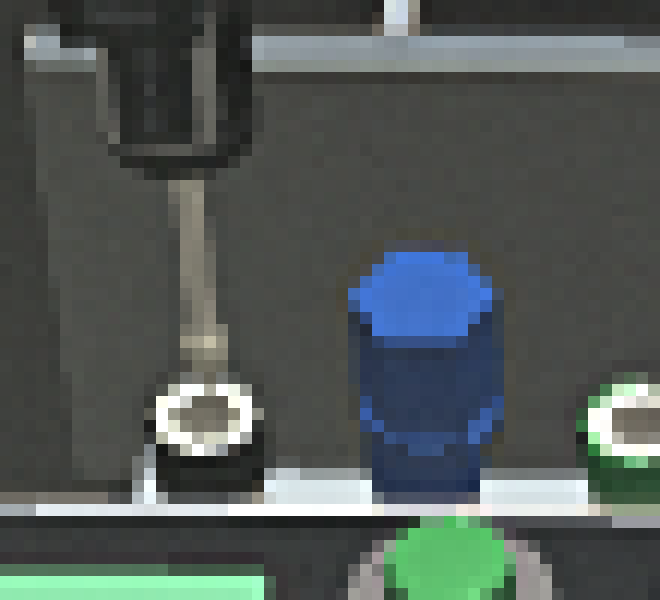

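The bud at (257,236) is centred over the black vial mouth at (257,239). I lower it.

Emit:
jog_arm(rows=[{"translation":[0,-0.2,6],"turn":0,"gripper":0},{"translation":[0,-0.2,14],"turn":0,"gripper":0},{"translation":[0,-0.2,22],"turn":0,"gripper":0},{"translation":[0,-0.2,22],"turn":0,"gripper":0}])

```text
clock: 21.95
position: [569.3, -140.5, 171.4]
eef_rot: [-2.098, -2.338, 0.001]
wrist_force: [0.4, -0.7, -1.8]
width: 0.292
```

Emit:
jog_arm(rows=[{"translation":[0,0,15],"turn":0,"gripper":0},{"translation":[0,0,30],"turn":0,"gripper":0},{"translation":[0,0,43],"turn":0,"gripper":0},{"translation":[0,0,51],"turn":0,"gripper":0},{"translation":[0,0,54],"turn":0,"gripper":0},{"translation":[0,0,57],"turn":0,"gripper":0},{"translation":[0,0,57],"turn":0,"gripper":0}])

```text
clock: 22.82
position: [570.1, -140.3, 116.6]
eef_rot: [2.098, 2.337, 0.001]
wrist_force: [-0.2, 0.9, 4.4]
width: 0.291
```

Emit:
jog_arm(rows=[{"translation":[0,0,1],"turn":0,"gripper":0.55},{"translation":[0,0,1],"turn":0,"gripper":0.55},{"translation":[0,0,1],"turn":0,"gripper":0.55},{"translation":[0,0,-20],"turn":0,"gripper":0.55},{"translation":[0,0,-80],"turn":0,"gripper":0.55},{"translation":[0,0,-140],"turn":0,"gripper":0.55},{"translation":[0,0,-140],"turn":0,"gripper":0.55},{"translation":[0,0,-140],"turn":0,"gripper":0.55}])

```text
clock: 23.82
position: [569.1, -140.2, 254.7]
eef_rot: [-2.098, -2.337, 0.0]
wrist_force: [-0.6, -0.1, -0.6]
width: 0.552
```

```bash
python3 - <<'E'
from h import *
p,d=shot('scene','n'); p2,_=shot('top','n')
x=cv2.resize(p[170:290,160:330],None,fx=4,fy=4,interpolation=cv2.INTER_CUBIC)
cv2.imwrite('pics/n3.png',x[:,:,::-1])
cv2.imwrite('pics/n4.png',cv2.resize(p2[226:286,405:455],None,fx=10,fy=10,interpolation=cv2.INTER_NEAREST)[:,:,::-1])
go([])
E
```

```text
t 23.93 p [ 568.5 -139.9  253. ] w 0.551 F [-0.4 -0.   0.2] yaw_y 0.1079 zax [-0.004  0.002 -1.   ] q6 -0.54
```

View pics/n3.png

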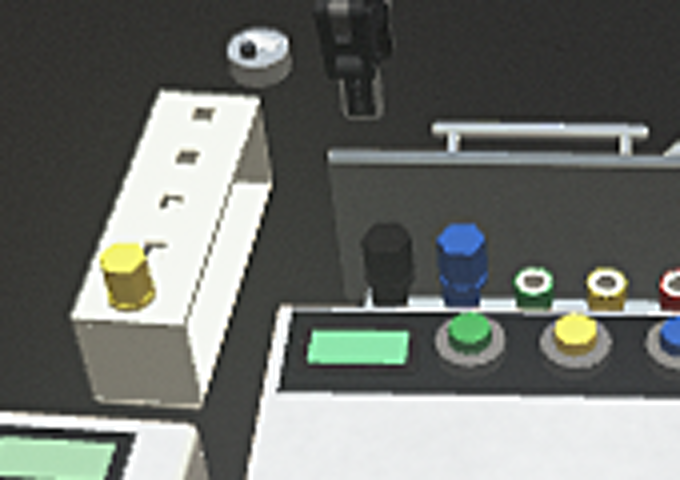

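View pics/n4.png

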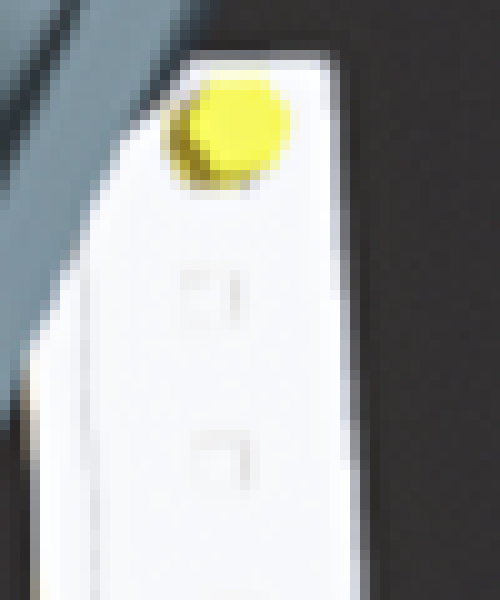

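Black and blue are both seated at the same height. In the top view the yellow cap is now at (428.6,238.1), a slight shift.

```bash
python3 - <<'E'
from h import *
c=onz('top',[(428.6,238.1)],116)[0]; print(c)
go([(c[0]+1.4,c[1],255),(c[0]+1.4,c[1],132)],-1.535)
E
```

```text
[ 583.20492773 -300.63096943  116.        ]
t 23.93 p [ 568.5 -139.9  253. ] w 0.551 F [-0.4 -0.   0.2] yaw_y 0.1079 zax [-0.004  0.002 -1.   ] q6 -0.54
turn -1.4987 or 1.6429
[-161.5   -1.3   -2.3]
[-161.7   -0.8  120.7]
```

Emit:
jog_arm(rows=[{"translation":[-161.6,-1.8,0],"turn":1.643,"gripper":0.6},{"translation":[-161.6,-1.8,0],"turn":1.643,"gripper":0.6},{"translation":[-161.6,-1.8,0],"turn":1.643,"gripper":0.6},{"translation":[-161.6,-1.8,0],"turn":1.643,"gripper":0.6},{"translation":[-161.6,-1.8,0],"turn":1.643,"gripper":0.6},{"translation":[-161.6,-1.8,0],"turn":1.643,"gripper":0.6},{"translation":[-161.6,-1.8,0],"turn":1.643,"gripper":0.6},{"translation":[-161.6,-1.8,0],"turn":1.643,"gripper":0.6},{"translation":[-161.6,-1.8,0],"turn":1.643,"gripper":0.6},{"translation":[-161.6,-1.8,0],"turn":1.643,"gripper":0.6},{"translation":[-161.6,-1.8,60],"turn":1.643,"gripper":0.6},{"translation":[-161.6,-1.8,110],"turn":1.643,"gripper":0.6},{"translation":[-161.6,-1.8,121],"turn":1.643,"gripper":0.6},{"translation":[-161.6,-1.8,121],"turn":1.643,"gripper":0.6},{"translation":[-161.6,-1.8,121],"turn":1.643,"gripper":0.6}])

```text
clock: 25.8
position: [586.6, -302.3, 137.3]
eef_rot: [3.138, 0.057, 0.006]
wrist_force: [-0.3, 0.8, 0.6]
width: 0.601
```

```bash
python3 - <<'E'
from h import *
go([(584.6,-300.6,92)],-1.535)
p,d=shot('scene','o')
cv2.imwrite('pics/o3.png',cv2.resize(p[150:280,140:260],None,fx=5,fy=5,interpolation=cv2.INTER_CUBIC)[:,:,::-1])
E
```

```text
t 25.8 p [ 586.6 -302.3  137.3] w 0.601 F [-0.3  0.8  0.6] yaw_y -1.5344 zax [ 0.004 -0.003 -1.   ] q6 0.89
turn 0.0006 or -3.141
[-2.1 -1.9 45.2]
```

View pics/o3.png

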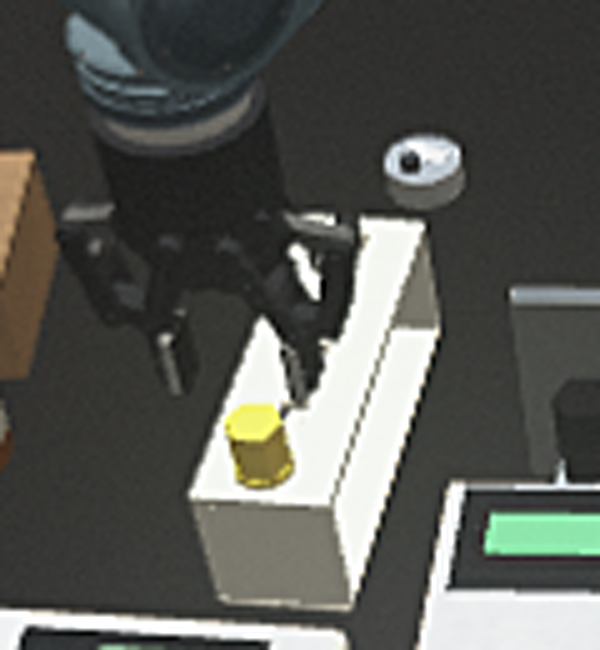

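```bash
python3 - <<'E'
from h import *
print(onz('scene',[(191,234.2),(199,208.6),(160+131/4-.4,170+213/4-.4)],116).round(1))
p,d=load('scene','o'); hsv=cv2.cvtColor(p,cv2.COLOR_RGB2HSV)
m=cv2.inRange(hsv,(22,150,185),(33,255,255));m[:,:180]=0;m[:225]=0;m[255:]=0;m[:,205:]=0
ys,xs=np.nonzero(m);print(xs.mean(),ys.mean(),len(xs),onz('scene',[(xs.mean(),ys.mean())],116).round(1))
E
```

```text
[[ 587.6 -300.   116. ]
 [ 493.2 -307.6  116. ]
 [ 547.7 -308.7  116. ]]
189.5625 236.1875 16 [[ 594.8 -301.4  116. ]]
```

Emit:
jog_arm(rows=[{"translation":[-1,-1.7,10],"turn":0,"gripper":0.6},{"translation":[-1,-1.7,30],"turn":0,"gripper":0.6},{"translation":[-1,-1.7,40],"turn":0,"gripper":0.6},{"translation":[-1,-1.7,44],"turn":0,"gripper":0.6},{"translation":[-1,-1.7,44],"turn":0,"gripper":0.6}])

```text
clock: 26.48
position: [583.9, -299.5, 89.8]
eef_rot: [-3.141, -0.056, 0.001]
wrist_force: [-0.2, 0.6, 1.0]
width: 0.602
```

```bash
python3 - <<'E'
from h import *
go([(585.5,-300.5,92)],-1.535)
p,d=shot('scene','q')
cv2.imwrite('pics/q3.png',cv2.resize(p[150:280,140:260],None,fx=5,fy=5,interpolation=cv2.INTER_CUBIC)[:,:,::-1])
E
```

```text
t 26.48 p [ 583.9 -299.5   89.8] w 0.602 F [-0.2  0.6  1. ] yaw_y -1.535 zax [-0.001  0.    -1.   ] q6 0.89
turn 0.0 or -3.1415
[ 1.5  1.1 -2.2]
```

View pics/q3.png

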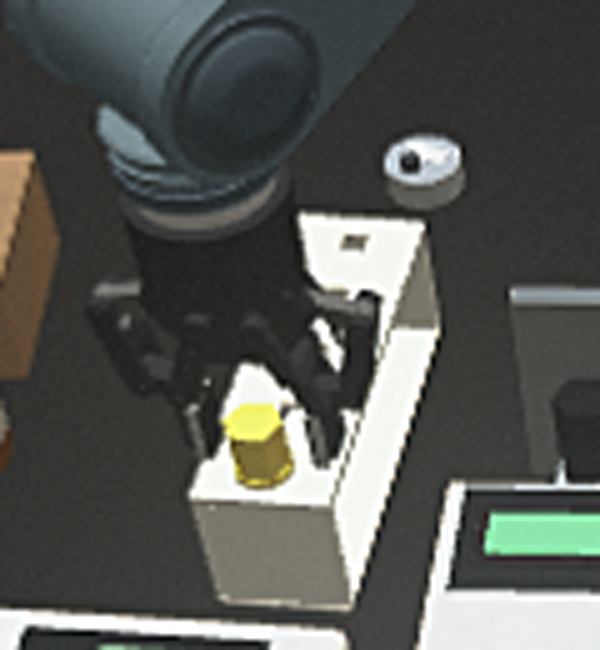

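The fingers straddle the yellow cap at (191,237), centred. Now I close.

Emit:
jog_arm(rows=[{"translation":[1.5,0.8,-2],"turn":0,"gripper":0.6},{"translation":[1.5,0.8,-2],"turn":0,"gripper":0},{"translation":[1.5,0.8,-2],"turn":0,"gripper":0},{"translation":[1.5,0.8,-2],"turn":0,"gripper":0},{"translation":[1.5,0.8,-2],"turn":0,"gripper":0},{"translation":[1.5,0.8,-2],"turn":0,"gripper":0},{"translation":[1.5,0.8,-2],"turn":0,"gripper":0}])

```text
clock: 27.4
position: [586.3, -300.8, 93.4]
eef_rot: [3.14, 0.056, 0.003]
wrist_force: [0.0, 0.6, 5.5]
width: 0.319
```

Emit:
jog_arm(rows=[{"translation":[0,0,-15],"turn":0,"gripper":0},{"translation":[0,0,-60],"turn":0,"gripper":0},{"translation":[0,0,-110],"turn":0,"gripper":0},{"translation":[0,0,-160],"turn":0,"gripper":0},{"translation":[0,0,-168],"turn":0,"gripper":0},{"translation":[0,0,-168],"turn":0,"gripper":0},{"translation":[0,0,-168],"turn":0,"gripper":0}])

```text
clock: 28.28
position: [584.6, -299.6, 257.8]
eef_rot: [-3.138, -0.056, 0.005]
wrist_force: [0.1, -0.7, -0.8]
width: 0.317
```

```bash
python3 - <<'E'
from h import *
go([(555.2,-5.5,260)],0.108)
p,d=shot('scene','r')
cv2.imwrite('pics/r3.png',cv2.resize(p[100:270,130:260],None,fx=4,fy=4,interpolation=cv2.INTER_CUBIC)[:,:,::-1])
E
```

```text
t 28.27 p [ 584.6 -299.6  257.8] w 0.317 F [ 0.1 -0.7 -0.8] yaw_y -1.535 zax [-0.003  0.003 -1.   ] q6 0.89
turn 1.4986 or -1.643
[ -18.9 -295.    -1.4]
```

View pics/r3.png

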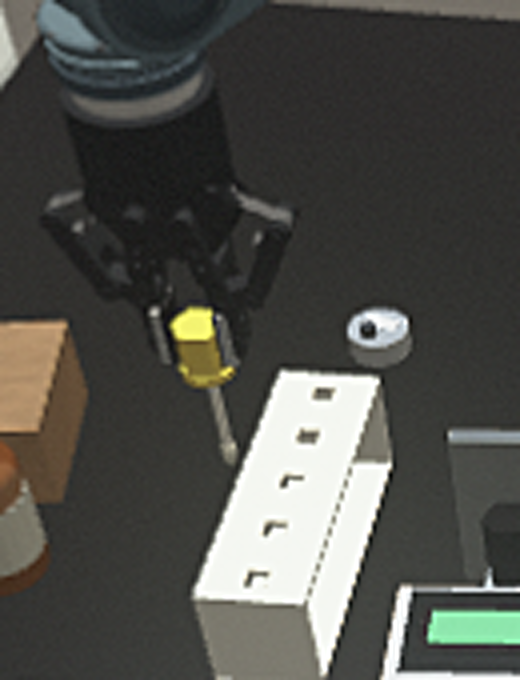

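The yellow swab is held upright and the rack is now empty. I carry it over.

Emit:
jog_arm(rows=[{"translation":[-19,-295,-2],"turn":-1.643,"gripper":0},{"translation":[-19,-295,-2],"turn":-1.643,"gripper":0},{"translation":[-19,-295,-2],"turn":-1.643,"gripper":0},{"translation":[-19,-295,-2],"turn":-1.643,"gripper":0},{"translation":[-19,-295,-2],"turn":-1.643,"gripper":0},{"translation":[-19,-295,-2],"turn":-1.643,"gripper":0},{"translation":[-19,-295,-2],"turn":-1.643,"gripper":0},{"translation":[-19,-295,-2],"turn":-1.643,"gripper":0},{"translation":[-19,-295,-2],"turn":-1.643,"gripper":0},{"translation":[-19,-295,-2],"turn":-1.643,"gripper":0},{"translation":[-19,-295,40],"turn":-1.643,"gripper":0},{"translation":[-19,-295,63],"turn":-1.643,"gripper":0},{"translation":[-19,-295,63],"turn":-1.643,"gripper":0},{"translation":[-19,-295,63],"turn":-1.643,"gripper":0}])

```text
clock: 30.08
position: [556.6, -6.3, 198.2]
eef_rot: [2.099, 2.336, 0.001]
wrist_force: [0.2, -0.5, -0.5]
width: 0.315
```

```bash
python3 - <<'E'
from h import *
go([(555.2,-5.5,116)],0.108)
p,d=shot('scene','s')
cv2.imwrite('pics/s4.png',cv2.resize(p[205:255,285:340],None,fx=12,fy=12,interpolation=cv2.INTER_NEAREST)[:,:,::-1])
E
```

```text
t 30.07 p [556.6  -6.3 198.2] w 0.315 F [ 0.2 -0.5 -0.5] yaw_y 0.1069 zax [ 0.001 -0.    -1.   ] q6 -0.32
turn -0.0011 or 3.1405
[ 1.  -1.4 82.2]
```

View pics/s4.png

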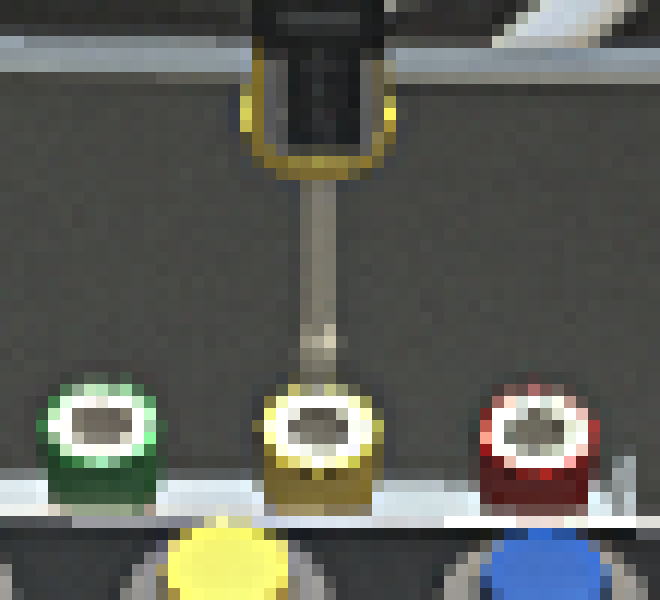

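Emit:
jog_arm(rows=[{"translation":[0,-1.2,4],"turn":0,"gripper":0},{"translation":[0,-1.2,12],"turn":0,"gripper":0},{"translation":[0,-1.2,20],"turn":0,"gripper":0},{"translation":[0,-1.2,24],"turn":0,"gripper":0},{"translation":[0,-1.2,24],"turn":0,"gripper":0}])

```text
clock: 30.75
position: [554.8, -6.2, 172.8]
eef_rot: [-2.098, -2.338, 0.0]
wrist_force: [1.5, 0.0, -0.9]
width: 0.319
```

Emit:
jog_arm(rows=[{"translation":[0.3,0,15],"turn":0,"gripper":0},{"translation":[0.3,0,30],"turn":0,"gripper":0},{"translation":[0.3,0,43],"turn":0,"gripper":0},{"translation":[0.3,0,51],"turn":0,"gripper":0},{"translation":[0.3,0,55],"turn":0,"gripper":0},{"translation":[0.3,0,58],"turn":0,"gripper":0},{"translation":[0.3,0,58],"turn":0,"gripper":0}])

```text
clock: 31.62
position: [555.5, -5.9, 116.4]
eef_rot: [2.097, 2.337, 0.002]
wrist_force: [-0.2, 1.3, 4.4]
width: 0.317
```

Contact at the expected height. I release and retreat.

Emit:
jog_arm(rows=[{"translation":[0,0,1],"turn":0,"gripper":0.55},{"translation":[0,0,1],"turn":0,"gripper":0.55},{"translation":[0,0,1],"turn":0,"gripper":0.55},{"translation":[0,0,-20],"turn":0,"gripper":0.55},{"translation":[0,0,-80],"turn":0,"gripper":0.55},{"translation":[0,0,-140],"turn":0,"gripper":0.55},{"translation":[0,0,-140],"turn":0,"gripper":0.55},{"translation":[0,0,-140],"turn":0,"gripper":0.55}])

```text
clock: 32.62
position: [554.4, -6.0, 254.7]
eef_rot: [-2.098, -2.338, 0.001]
wrist_force: [-0.2, 0.5, -1.1]
width: 0.547
```

```bash
python3 - <<'E'
from h import *
p,d=shot('scene','u'); p2,_=shot('top','u')
cv2.imwrite('pics/u3.png',cv2.resize(p[195:275,235:345],None,fx=7,fy=7,interpolation=cv2.INTER_CUBIC)[:,:,::-1])
go([(400,-67,254)],0.108)
E
```

```text
t 32.73 p [553.7  -5.8 253.1] w 0.552 F [ 0.2  0.  -0.2] yaw_y 0.1079 zax [-0.004  0.001 -1.   ] q6 -0.32
turn -0.0001 or 3.1415
[ -44.2 -159.4   -0.4]
```

View pics/u3.png

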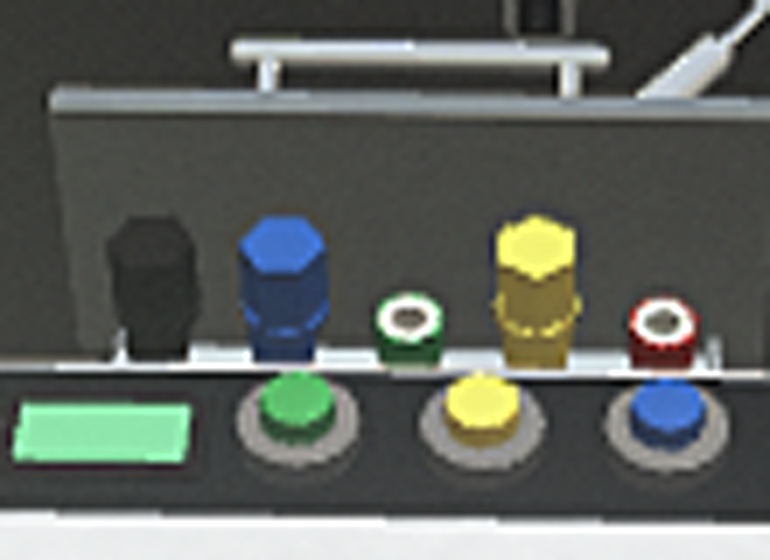

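All three caps sit at the same height, at (257,234), (275,234) and (312,234) in the scene view. Next I shut the tray by gripping the bar again.

```bash
python3 - <<'E'
from h import *
go([(456.5,-61.4,254),(456.5,-61.4,137)],0.108)
E
```

```text
t 32.73 p [553.7  -5.8 253.1] w 0.552 F [ 0.2  0.  -0.2] yaw_y 0.1079 zax [-0.004  0.001 -1.   ] q6 -0.32
turn -0.0001 or 3.1415
[ -44.8 -102.7   -0.6]
[ -44.9 -102.2  116.4]
```

Emit:
jog_arm(rows=[{"translation":[-20,-50,0],"turn":0,"gripper":0.3},{"translation":[-44.8,-103.2,0],"turn":0,"gripper":0.3},{"translation":[-44.8,-103.2,0],"turn":0,"gripper":0.3},{"translation":[-44.8,-103.2,0],"turn":0,"gripper":0.3},{"translation":[-44.8,-103.2,50],"turn":0,"gripper":0.3},{"translation":[-44.8,-103.2,85],"turn":0,"gripper":0.3},{"translation":[-44.8,-103.2,95],"turn":0,"gripper":0.3},{"translation":[-44.8,-103.2,95],"turn":0,"gripper":0.3},{"translation":[-44.8,-103.2,95],"turn":0,"gripper":0.3}])

```text
clock: 33.85
position: [458.4, -61.9, 162.0]
eef_rot: [2.096, 2.337, 0.002]
wrist_force: [0.6, 0.1, 0.8]
width: 0.302
```

```bash
python3 - <<'E'
from h import *
go([(456.5,-61.4,118)],0.108)
p,d=shot('scene','v')
cv2.imwrite('pics/v3.png',cv2.resize(p[150:250,230:350],None,fx=6,fy=6,interpolation=cv2.INTER_CUBIC)[:,:,::-1])
E
```

```text
t 33.85 p [458.4 -61.9 162. ] w 0.302 F [0.6 0.1 0.8] yaw_y 0.1085 zax [ 0.003 -0.001 -1.   ] q6 -0.49
turn 0.0005 or -3.1411
[ 0.8 -2.  44. ]
```

View pics/v3.png

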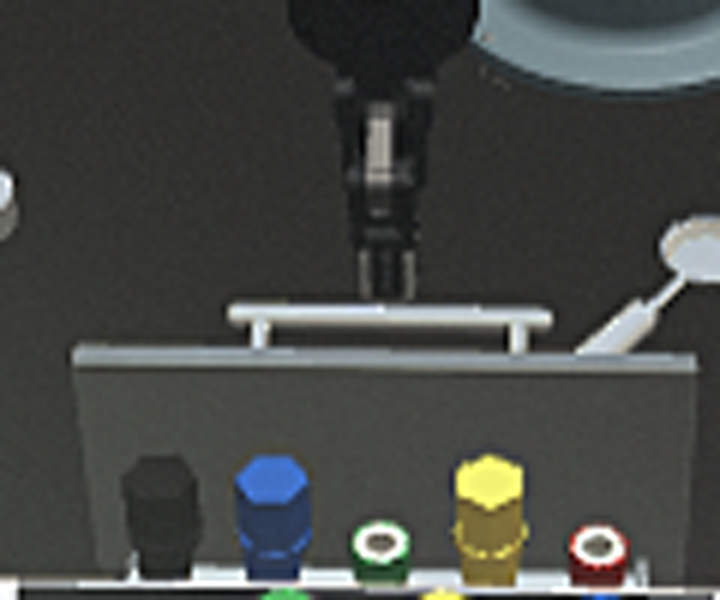

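Emit:
jog_arm(rows=[{"translation":[0,-1,10],"turn":0,"gripper":0.3},{"translation":[0,-1,20],"turn":0,"gripper":0.3},{"translation":[0,-1,24],"turn":0,"gripper":0.3},{"translation":[0,-1,24],"turn":0,"gripper":0.3}])

```text
clock: 34.4
position: [455.7, -61.7, 135.7]
eef_rot: [-2.098, -2.337, 0.001]
wrist_force: [0.2, -0.4, 0.4]
width: 0.3
```

```bash
python3 - <<'E'
from h import *
go([(456.5,-61.4,118)],0.108)
p,d=shot('scene','w')
cv2.imwrite('pics/w3.png',cv2.resize(p[150:250,230:350],None,fx=6,fy=6,interpolation=cv2.INTER_CUBIC)[:,:,::-1])
E
```

```text
t 34.4 p [455.7 -61.7 135.7] w 0.3 F [ 0.2 -0.4  0.4] yaw_y 0.1079 zax [-0.001  0.    -1.   ] q6 -0.49
turn -0.0001 or 3.1415
[ 0.2  0.8 17.7]
```

View pics/w3.png

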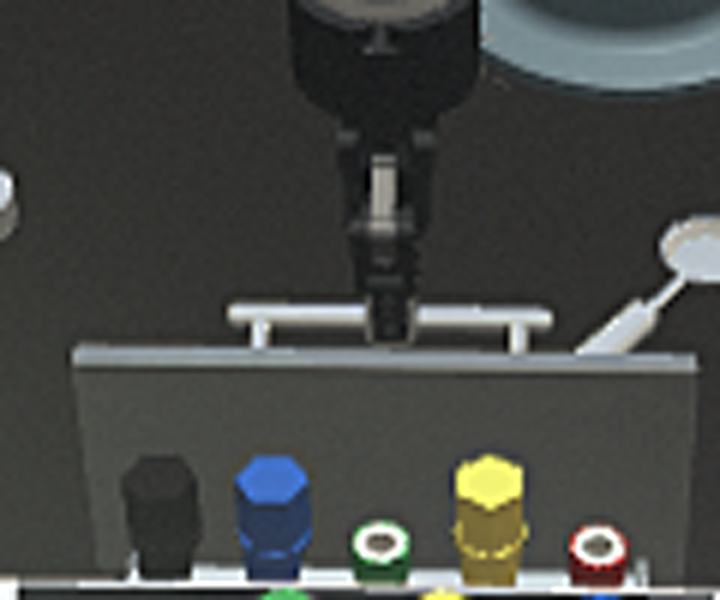

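The near finger is in the gap behind the bar at about (295,205). I lower and grip.

Emit:
jog_arm(rows=[{"translation":[0,0.5,10],"turn":0,"gripper":0.3},{"translation":[0,0.5,17],"turn":0,"gripper":0.3},{"translation":[0,0.5,17],"turn":0,"gripper":0},{"translation":[0,0.5,17],"turn":0,"gripper":0},{"translation":[0,0.5,17],"turn":0,"gripper":0},{"translation":[0,0.5,17],"turn":0,"gripper":0},{"translation":[0,0.5,17],"turn":0,"gripper":0}])

```text
clock: 35.33
position: [455.8, -61.4, 118.4]
eef_rot: [-2.097, -2.337, 0.001]
wrist_force: [2.4, -0.0, -11.9]
width: 0.103
```

Emit:
jog_arm(rows=[{"translation":[0,6,0],"turn":0,"gripper":0},{"translation":[0,18,0],"turn":0,"gripper":0},{"translation":[0,34,0],"turn":0,"gripper":0},{"translation":[0,52,0],"turn":0,"gripper":0},{"translation":[0,70,0],"turn":0,"gripper":0},{"translation":[0,88,0],"turn":0,"gripper":0},{"translation":[0,105,0],"turn":0,"gripper":0},{"translation":[0,118,0],"turn":0,"gripper":0},{"translation":[0,126,0],"turn":0,"gripper":0},{"translation":[0,130,0],"turn":0,"gripper":0},{"translation":[0,130,0],"turn":0,"gripper":0}])

```text
clock: 36.7
position: [585.7, -47.3, 118.5]
eef_rot: [-2.098, -2.338, -0.001]
wrist_force: [1.7, 1.9, -16.5]
width: 0.104
```

Emit:
jog_arm(rows=[{"translation":[0,3,0.5],"turn":0,"gripper":0},{"translation":[0,6,0.5],"turn":0,"gripper":0},{"translation":[0,9,0.5],"turn":0,"gripper":0},{"translation":[0,10,0.5],"turn":0,"gripper":0},{"translation":[0,10,0.5],"turn":0,"gripper":0}])

```text
clock: 37.33
position: [595.1, -46.3, 118.5]
eef_rot: [-2.097, -2.337, 0.002]
wrist_force: [-3.8, 3.3, -13.4]
width: 0.102
```

Emit:
jog_arm(rows=[{"translation":[0,2,0],"turn":0,"gripper":0},{"translation":[0,3,0],"turn":0,"gripper":0},{"translation":[0,3,0],"turn":0,"gripper":0}])

```text
clock: 37.7
position: [595.1, -46.3, 118.4]
eef_rot: [-2.092, -2.333, 0.011]
wrist_force: [-17.5, 1.0, -3.4]
width: 0.101
```

Emit:
jog_arm(rows=[{"translation":[0,-2,0],"turn":0,"gripper":0.3},{"translation":[0,-2.5,0],"turn":0,"gripper":0.3},{"translation":[0,-2.5,0],"turn":0,"gripper":0.3},{"translation":[0,-2.5,-15],"turn":0,"gripper":0.3},{"translation":[0,-2.5,-70],"turn":0,"gripper":0.3},{"translation":[0,-2.5,-130],"turn":0,"gripper":0.1},{"translation":[0,-2.5,-130],"turn":0,"gripper":0},{"translation":[0,-2.5,-130],"turn":0,"gripper":0}])

```text
clock: 38.7
position: [596.4, -46.6, 249.6]
eef_rot: [2.097, 2.337, 0.001]
wrist_force: [0.0, 0.1, -1.1]
width: -0.002
```

```bash
python3 - <<'E'
from h import *
p,d=shot('scene','x')
cv2.imwrite('pics/x3.png',cv2.resize(p[150:280,220:360],None,fx=5,fy=5,interpolation=cv2.INTER_CUBIC)[:,:,::-1])
go([(669,50.5,250),(674.5,-7,250),(681.5,-65,250)],0.108)
E
```

```text
t 38.75 p [595.8 -46.5 248.1] w -0.001 F [ 0.1  0.5 -0.9] yaw_y 0.108 zax [-0.001  0.    -1.   ] q6 -0.38
turn 0.0 or -3.1416
[88.5 83.3 -2. ]
[30.7 82.5 -2. ]
[-27.7  83.2  -2. ]
```

View pics/x3.png

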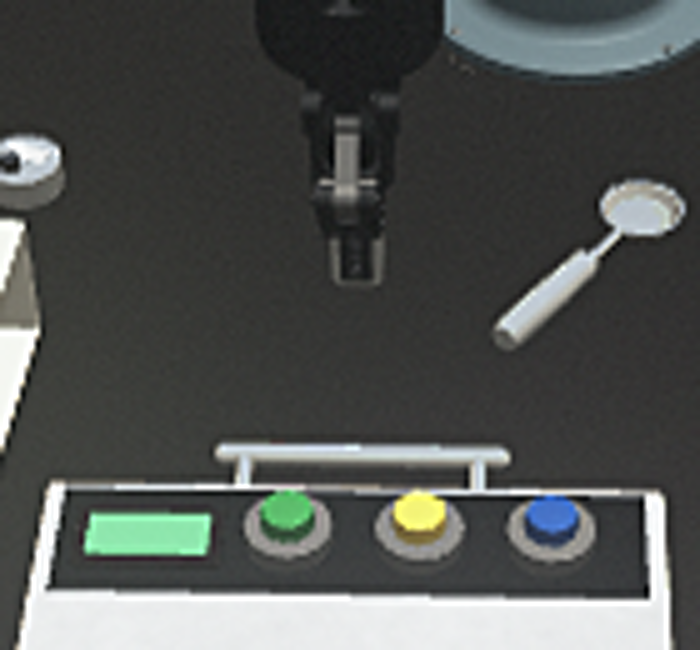

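The tray is shut and all keys are up. I press blue first.

Emit:
jog_arm(rows=[{"translation":[44,41,0],"turn":0,"gripper":0},{"translation":[88.5,82.5,0],"turn":0,"gripper":0},{"translation":[88.5,82.5,0],"turn":0,"gripper":0},{"translation":[88.5,82.5,30],"turn":0,"gripper":0},{"translation":[88.5,82.5,48],"turn":0,"gripper":0},{"translation":[88.5,82.5,48],"turn":0,"gripper":0}])

```text
clock: 39.5
position: [666.9, 49.8, 197.8]
eef_rot: [-2.096, -2.334, 0.005]
wrist_force: [0.4, 0.7, -0.3]
width: -0.002
```

```bash
python3 - <<'E'
from h import *
go([(668,50.5,187),(668,50.5,182)],0.108)
p,d=shot('scene','y')
cv2.imwrite('pics/y3.png',cv2.resize(p[180:280,260:360],None,fx=6,fy=6,interpolation=cv2.INTER_CUBIC)[:,:,::-1])
E
```

```text
t 39.5 p [666.9  49.8 197.8] w -0.002 F [ 0.4  0.7 -0.3] yaw_y 0.1072 zax [-0.006  0.    -1.   ] q6 -0.2
turn -0.0008 or 3.1408
[ 0.6  1.2 10.8]
[ 0.6  1.2 15.8]
```

View pics/y3.png

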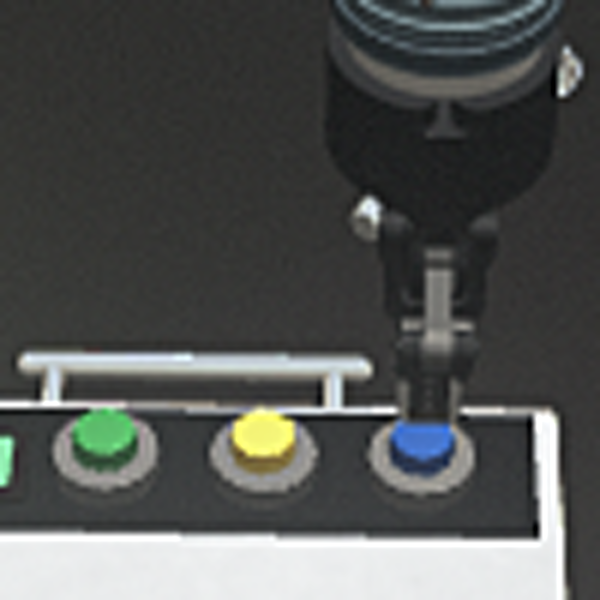

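The shut fingertips are just above the blue key at (330,253). I press.

Emit:
jog_arm(rows=[{"translation":[0,0,6],"turn":0,"gripper":0},{"translation":[0,0,10],"turn":0,"gripper":0},{"translation":[0,0,14],"turn":0,"gripper":0},{"translation":[0,0,16],"turn":0,"gripper":0},{"translation":[0,0,16],"turn":0,"gripper":0}])

```text
clock: 40.17
position: [668.9, 50.3, 185.3]
eef_rot: [2.098, 2.338, 0.0]
wrist_force: [-1.3, 0.1, 2.3]
width: -0.002
```

Emit:
jog_arm(rows=[{"translation":[0,0,2],"turn":0,"gripper":0},{"translation":[0,0,4],"turn":0,"gripper":0},{"translation":[0,0,5],"turn":0,"gripper":0},{"translation":[0,0,5],"turn":0,"gripper":0},{"translation":[0,0,5],"turn":0,"gripper":0}])

```text
clock: 40.8
position: [668.9, 50.3, 181.0]
eef_rot: [2.098, 2.338, 0.001]
wrist_force: [-3.0, -0.2, 7.2]
width: -0.001
```

Blue is fully down (z 181, 7 N). I lift, then press yellow.

Emit:
jog_arm(rows=[{"translation":[0,0,-25],"turn":0,"gripper":0},{"translation":[0,0,-25],"turn":0,"gripper":0},{"translation":[-30,0,-25],"turn":0,"gripper":0},{"translation":[-58,0,-25],"turn":0,"gripper":0},{"translation":[-58,0,-25],"turn":0,"gripper":0},{"translation":[-58,0,-14],"turn":0,"gripper":0},{"translation":[-58,0,-7],"turn":0,"gripper":0},{"translation":[-58,0,-3],"turn":0,"gripper":0},{"translation":[-58,0,0],"turn":0,"gripper":0},{"translation":[-58,0,0],"turn":0,"gripper":0},{"translation":[-58,0,0],"turn":0,"gripper":0}])

```text
clock: 42.18
position: [674.8, -6.6, 181.0]
eef_rot: [-2.097, -2.338, -0.0]
wrist_force: [-5.7, 1.3, 7.6]
width: -0.001
```

Yellow is fully down. I lift, check the picture, then press green.

Emit:
jog_arm(rows=[{"translation":[0,0,-25],"turn":0,"gripper":0},{"translation":[0,0,-25],"turn":0,"gripper":0},{"translation":[-30,0,-25],"turn":0,"gripper":0},{"translation":[-58,0,-25],"turn":0,"gripper":0},{"translation":[-58,0,-25],"turn":0,"gripper":0}])

```text
clock: 42.8
position: [680.9, -66.5, 203.4]
eef_rot: [-2.1, -2.335, 0.001]
wrist_force: [-0.1, 1.5, 0.3]
width: 0.002
```

```bash
python3 - <<'E'
from h import *
p,d=shot('scene','z')
cv2.imwrite('pics/z3.png',cv2.resize(p[180:280,230:360],None,fx=5,fy=5,interpolation=cv2.INTER_CUBIC)[:,:,::-1])
go([(681,-64.5,181)],0.108)
E
```

```text
t 42.85 p [680.8 -65.4 203.4] w 0.001 F [0.1 0.6 0.8] yaw_y 0.1067 zax [-0.001  0.001 -1.   ] q6 -0.37
turn -0.0013 or 3.1403
[ 0.8  0.3 22.4]
```

View pics/z3.png

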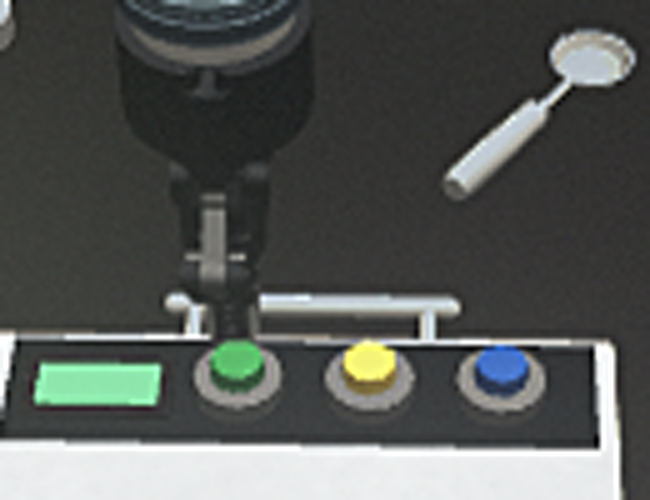

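The fingertip is over green at (277,253). The blue and yellow keys are up and the tray is shut.

Emit:
jog_arm(rows=[{"translation":[0,0,11],"turn":0,"gripper":0},{"translation":[0,0,18],"turn":0,"gripper":0},{"translation":[0,0,22],"turn":0,"gripper":0},{"translation":[0,0,25],"turn":0,"gripper":0},{"translation":[0,0,25],"turn":0,"gripper":0},{"translation":[0,0,25],"turn":0,"gripper":0}])

```text
clock: 43.6
position: [681.2, -64.3, 181.0]
eef_rot: [-2.097, -2.338, -0.001]
wrist_force: [-3.5, 3.3, 6.1]
width: -0.003
```

Emit:
jog_arm(rows=[{"translation":[0,0,-25],"turn":0,"gripper":0},{"translation":[0,0,-75],"turn":0,"gripper":0},{"translation":[0,-60,-80],"turn":0,"gripper":0},{"translation":[0,-120,-80],"turn":0,"gripper":0},{"translation":[0,-170,-80],"turn":0,"gripper":0},{"translation":[0,-170,-80],"turn":0,"gripper":0},{"translation":[0,-170,-80],"turn":0,"gripper":0}])

```text
clock: 44.48
position: [512.8, -83.6, 260.3]
eef_rot: [2.097, 2.337, 0.001]
wrist_force: [0.7, -0.1, 0.8]
width: 0.001
```

```bash
python3 - <<'E'
from h import *
p,d=shot('scene','end')
go([])
E
```

```text
t 44.52 p [513.2 -83.6 260.3] w 0.0 F [ 0.4 -0.3  0.2] yaw_y 0.1082 zax [ 0.001 -0.001 -1.   ] q6 -0.49
```

View pics/end_scene.png

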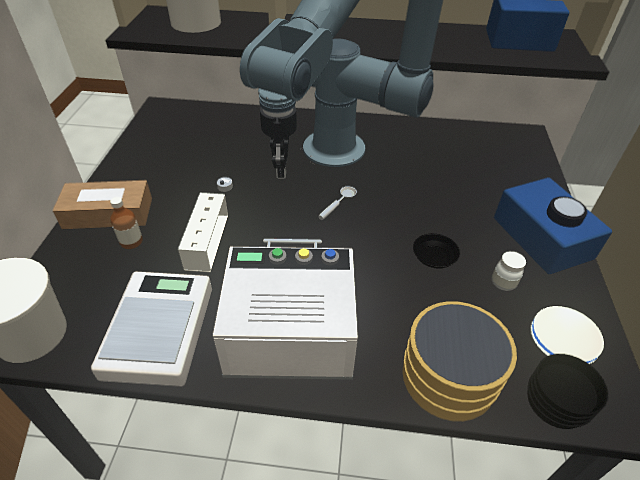

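The tray is shut with the handle at (293,242), all keys are up, the rack stands upright and empty at (205,230), and the bystanders have not moved. I hand in the job.

```bash
python3 -c "
from plant import workorder
print(workorder.finish_job())"
```

```text
the job is handed in; nothing more can be done
None
```

The job is done and handed in, at about 44.5 s of the 210 s allowed. No verdict was reported.

- **Tray out:** I pulled it to its stop, which the arm felt at about 28 N after 137 mm of travel.
- **Swabs:** Three were present (blue, black, yellow). Each went into the vial of its colour until the cap met the rim with 4–6 N of contact. A picture taken before closing showed all three caps at the same height.
- **Tray shut:** I pushed it in to its inner stop, about 139 mm of travel with 17 N at the end.
- **Keys:** I pressed blue, yellow and green in that order, one at a time. Each press took the fingertip to 181 mm, which is 6 mm of key travel, at 6–8 N.

The last picture shows the tray shut, all keys up, the rack upright and empty, the dish, bottle and jar unmoved, and the gripper clear of everything. The seated swabs cannot be seen with the tray shut, so their final depth rests on the earlier checks.

- **Camera disagreement:** The two cameras disagreed by about 5 mm in x, so I lined up each swab over its vial in the scene picture before lowering it.
- **Rack shift:** The rack moved a few millimetres between picks, and I measured it again each time.

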